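# Free the stuck stopper of an insulated jug

## Task

The bayonet stopper of the steel insulated jug has stuck with dried syrup. Rock its bar grip back and forth in small arcs, coming up only gently against each end, until it breaks free; then turn it anticlockwise to its stop, lift it out and stand it upright in the middle of the coaster that lies by itself. Nobody holds the jug, so never wrench so hard that the jug itself turns, slides or tips on the worktop, and leave the other things alone.

Things in the scene. Friction and masses are not known exactly. Their poses are not given: they have to be found in the camera images.
- jug: Loose insulated jug of brushed steel, 1.8 to 2.5 kg, 124 mm in diameter, rim 180 mm high, with a black side handle and a small pouring lip. Origin at the centre of its underside, z up. Handle along its -y, reaching 105 mm from the axis; lip along +y. Foot 120 mm wide, friction about 0.4: a twist of 0.3 to 0.6 N m (it varies) makes it skid round; a side push of 5 N at the stopper begins to tip it.
- jug_handle (a point): Point in the jug's side handle, 95 mm from the jug's axis along its -y, 100 mm above its underside: shows whether the jug has turned or slid.
- stopper: Loose bayonet stopper in the jug's mouth, 0.13 kg: grey spigot 45 mm wide, 26 mm long, with two ears; black flange 72 mm wide (26 to 37 mm above the foot); on it an upright black bar grip 58 mm long, 16 mm thick, its top 68 mm above the foot. Origin: centre of the spigot's foot (154 mm above the jug's underside when seated), z up, x along the bar. Angle 0 (start): its x lies along the jug's x.
- stopper_grip (a point): On the stopper's axis, 60 mm above its foot; grip across the bar (stopper's y), with some 35 N. Stuck, it gives at first 0.02 to 0.18 rad either way with little drag (under 0.2 N m if turned slowly), then comes up hard. Each end reached firmly (just over 0.2 N m) lets the next swing back go further, up to 0.3 rad: feel for each end. After 4 to 8 swings, the last clockwise, it turns freely.
- jug_mouth (a point): Centre of the jug's rim, 180 mm above its underside. Seen from above, anticlockwise (positive) opens: the stopper's ears are locked under the collar from -0.4 to 0.65 rad, free to lift from 0.75 rad, and the opening stop is at about 1.05 rad, with the ears in their slots. There it lifts straight out; 26 mm clears the rim; side play about 1.5 mm.
- coaster: Round glass coaster with a silver rim, 85 mm in diameter, 8 mm thick, flat on the worktop, lying by itself (three others are stacked far to the left). Origin at the centre of its underside, z up.
- jigger: Bystander: steel double-cone jigger, 45 mm wide, 80 mm high, origin under its centre.
- bitters: Bystander: small brown dropper bottle, 33 mm wide, 102 mm high, origin under its centre.
- toothpicks: Bystander: clear jar with a black lid, 45 mm wide, 105 mm high, origin under its centre.

How it is judged:
On the way, in this order (a step that is already met when the one before it is completed fails the run):
1. the stopper has broken free and is turned round to its slots, still seated in the jug (angle between the x axis of stopper and the x axis of jug, either way round above 0.75 rad and z of stopper in the frame of jug below 0.165 m), for 0.1 s.
2. the stopper is lifted clear of the jug (z of stopper in the frame of jug above 0.183 m and angle between stopper's own z axis and vertical below 0.35 rad), for 0.1 s.
At the end, for the whole second after the job is handed in: The stopper stands upright and at rest on the coaster, foot down, within 20 mm of its centre; the coaster lies flat on the worktop; the jug stands upright at its place, its handle within 8 mm of where it was; all is released (horizontal distance between stopper and coaster below 0.02 m and z of stopper in the frame of coaster between 0.005 and 0.012 m and angle between stopper's own z axis and vertical below 0.1 rad and height (world z) of coaster below 0.004 m and linear speed of each of stopper, jug below 0.02 m/s and angle between jug's own z axis and vertical below 0.03 rad and distance of jug_handle from where it was at the start of the episode below 0.008 m); the robot touches nothing.
It fails at once if the jug turns or slides on the worktop: its handle moves by more than 8 mm (about 5 degrees) (distance of jug_handle from where it was at the start of the episode above 0.008 m).
It fails at once if the jug is tipped by more than about 7 degrees (angle between jug's own z axis and vertical above 0.12 rad).
It fails at once if the jigger, the dropper bottle or the toothpick jar is moved by more than 20 mm (distance of any of jigger, bitters, toothpicks from where it was at the start of the episode above 0.02 m).
It also fails if it takes over 72 s, if anything falls off the work surface, if the arm or the gripper's body presses on something with over 40 N, if the wrist force passes 120 N, or if a joint passes its speed limit or range.

## Robot

A 6-joint arm with a two-finger parallel gripper is mounted at the origin on a cart in front of the work surface, level with it; the furniture and walls round the work are solid. World frame = base frame: x ahead of the robot, y to its left, z up, the work surface at z = 0. Lengths are in m, angles in rad, forces in N, time in s.
With the tool pointing down it reaches from about 0.325 to 0.9 m from the base axis. Payload 6.1 kg.
Tool frame: the origin (TCP) lies midway between the tips of the shut fingers; the grasp point (between the pads) lies 19 mm behind it; z points along the fingers, y is the line along which they close (so a half turn about z gives the same grasp; the last joint's range is limited). The gripper opens to 87 mm and grips with 3 to 60 N. Pads are 19 mm wide; open, the fingers measure 117 mm over their backs; the gripper's body (75 mm by 190 mm) begins 51 mm behind the grasp point.
Start: joints at [-1.33, 0.22, 1.526, -0, 1.395, -0.126], TCP at [0.224, -0.583, 0.223] pointing down, gripper open.
Joint ranges: [-2.98, 2.98], [-0.91, 2.08], [0.09, 2.57], [-1.24, 4.39], [0.2, 2.65], [-2.68, 2.68]. Speed limits (rad/s): [2.57, 2.57, 3.01, 3.14, 3.14, 3.14].

## Interface

Orientations are given as a 3x3 rotation matrix whose columns are the frame's x, y, z axes.
In Python, from workcell import manip gives the robot as it stands.
- The arm moves only by the tool carry_out, never from a script. Its argument "rows" is one flat list of numbers, 5 for each row, row after row: the closure, from -1 (fully open) to 1 (shut), then the shift along the tool's x, y, z in units of 0.05 m (1.0 is 0.05 m), then the turn about the tool's z in units of 60 degrees (1.0 is 60 degrees). In form: [fingers, tx, ty, tz, roll, fingers, tx, ty, tz, roll, ...]. A call has 1 to 12 rows; each row shifts and turns the commanded pose from where the row before left it, along the tool's axes as they then stand; what a row does not reach is not made up. A row lasts 1/8 s, in which the tool goes at most 62.5 mm and 10.7 degrees, less where a joint would pass 70% of its speed; a pose out of reach is approached as far as the arm can. A call with a number of a shift or a turn outside -1 to 1 is refused whole. A call with a gripper value outside its range is refused whole. The fingers move at their own pace and stop on an object; "newtons" is the grip in N (left out, the last holds). Time passes only in rows, so rows that do not move let the fingers close. It gives the time, the measured TCP pose, the force, the opening and the grip force at its end, in the units of the state.
- manip.get_state(): the state, without advancing time (a new reading comes with each control period).
- manip.read_camera(name): name is "scene" or "top"; returns a dict with "pixels" (420x560x3 uint8, blue, green, red), "mtx" (3x3 intrinsics, pixels), "dist" ([k1, k2, p1, p2, k3] as OpenCV has them; the pictures are not rectified), "world_to_cam" (4x4, takes a point from world to camera coordinates). Camera axes: x right, y down, z forward; pixel columns grow to the right and rows downward; lengths in m; the calibration is good to about 2 mm. A picture is of the moment at which its call begins. There is no depth.
- manip.hand_in(): hands the job in; it is judged then, once.
The state is a dict: "clock": time; "q": joint angles; "qvel": joint speeds; "effort": joint torques, N m; "tool_pos": TCP position; "eef_rot": TCP orientation; "contact_force": force on the tool from outside, world axes, zero at the start; "moment": the same for the moment, N m; "width": finger opening in m; "gripper_force": force on a finger pad.
Only numpy, scipy, OpenCV 4.12 (cv2) and the standard library are available. Lean on these libraries where they do the work, as an engineer would, in place of code of your own. Each camera call takes 0.05 s, during which the arm holds its last target. There are 200 camera calls.

## Working session

There is one attempt and no reset: what is moved stays moved. The work goes in short steps, Python scripts to look and compute and a tool call to move; the robot and the scene stay as the last step left them, time stands still between calls to the robot, and variables do not carry over. Pictures are saved under pics/ and viewed, at most 10 in all, crops included, and the job is handed in when it is done.

Besides the shell and the picture viewer there is one more tool, called as name(argument=value, ...) on one line, values as JSON. carry_out: Moves the arm, as the interface text tells. Shifts and turns lie within -1 to 1; 1 stands for 0.05 m of shift or 60 degrees of turn. Its arguments: {"type":"object","properties":{"rows":{"type":"array"},"newtons":{"type":"number"}},"required":["rows"]}

```bash
mkdir -p pics
cat > h.py <<'E'
import numpy as np, cv2
from workcell import manip
def shot(cam,name):
    d=manip.read_camera(cam); cv2.imwrite('pics/'+name,cv2.resize(np.array(d['pixels']),(784,588),interpolation=cv2.INTER_CUBIC)); return d
def proj(d,P):
    T=np.array(d['world_to_cam']); return cv2.projectPoints(np.float64(P).reshape(-1,3),cv2.Rodrigues(T[:3,:3])[0],T[:3,3],np.array(d['mtx']),np.array(d['dist'],float))[0].reshape(-1,2)
def ray(d,uv,z):
    T=np.array(d['world_to_cam']);R=T[:3,:3];c=-R.T@T[:3,3]
    n=cv2.undistortPoints(np.float64(uv).reshape(-1,1,2),np.array(d['mtx']),np.array(d['dist'],float)).reshape(-1,2)
    v=np.c_[n,np.ones(len(n))]@R; return c+v*((z-c[2])/v[:,2])[:,None]
E
python3 - <<'E'
from h import *
import pickle
for c in('scene','top'):
    d=shot(c,c+'0.png'); pickle.dump({k:np.array(v) for k,v in d.items()},open(c+'0.pkl','wb'))
    T=np.array(d['world_to_cam']);print(c,-T[:3,:3].T@T[:3,3])
s=manip.get_state();print(s)
E
```

```text
scene [-0.38783103  0.52142744  0.7592785 ]
top [ 0.33029534 -0.04997244  1.55942559]
{'clock': 0.1, 'q': array([-1.33008402e+00,  2.21147116e-01,  1.52747638e+00, -2.41069171e-05,
        1.39468602e+00, -1.26105238e-01]), 'qvel': array([-0.00074387, -0.00119228, -0.00358722,  0.00073521, -0.0004375 ,
        0.00160119]), 'effort': array([ 2.62436897e-04, -4.95939946e+01, -3.88520980e+01,  7.00547523e-02,
        5.14524383e-02, -2.66828692e-05]), 'tool_pos': array([ 0.22400882, -0.58289285,  0.22155748]), 'eef_rot': array([[ 9.33471968e-01,  3.58650106e-01, -4.32340865e-04],
       [ 3.58650315e-01, -9.33470508e-01,  1.66170704e-03],
       [ 1.92393961e-04, -1.70621613e-03, -9.99998526e-01]]), 'contact_force': array([-0.02630337, -0.76422864,  0.12629385]), 'moment': array([-0.04561696,  0.00804874,  0.02870809]), 'gripper_force': 0.0, 'width': 0.08707478444740084}
```

View pics/scene0.png

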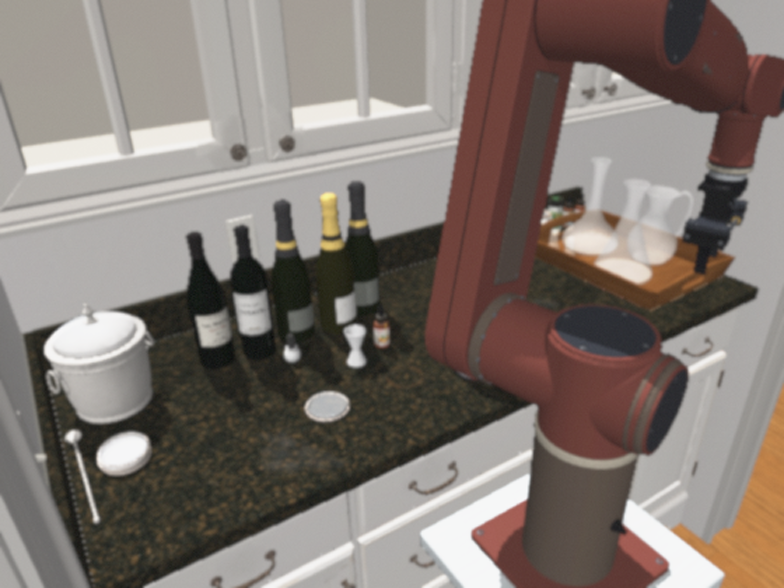

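View pics/top0.png

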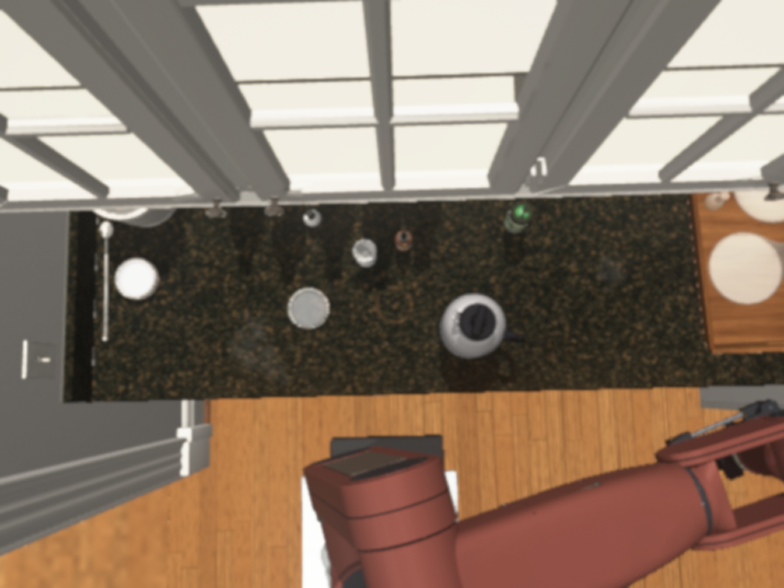

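The top view shows the jug at about (473,325), with its handle toward (520,338) and the stopper at (478,321). The lone coaster is at (309,308), the jigger at (364,252) and the bitters at (403,240). I'll enlarge the jug and the coaster.

Run:
```python
from h import *
import pickle
d=pickle.load(open('top0.pkl','rb'));p=d['pixels']
a=cv2.resize(p[195:275,300:380],(600,600),interpolation=cv2.INTER_CUBIC)
a=cv2.convertScaleAbs(a,alpha=1.5,beta=20)
b=cv2.resize(p[195:245,195:245],(200,200),interpolation=cv2.INTER_CUBIC)
o=np.zeros((600,800,3),np.uint8);o[:,:600]=a;o[:200,600:]=b
cv2.imwrite('pics/crop.png',o)
for n,uv,z in[('coaster',(309,308),.008),('jugstop',(478,321),.2),('jigger',(364,252),.08),('bitters',(403,238),.1),('handle',(520,338),.1)]:
    print(n,ray(d,[np.array(uv)/1.4],z))
```

```text
coaster [[0.49710263 0.14183031 0.008     ]]
jugstop [[ 0.4440078  -0.19431977  0.2       ]]
jigger [[0.60127321 0.01928169 0.08      ]]
bitters [[ 0.62407866 -0.06095444  0.1       ]]
handle [[ 0.41659829 -0.28621665  0.1       ]]
```

View pics/crop.png

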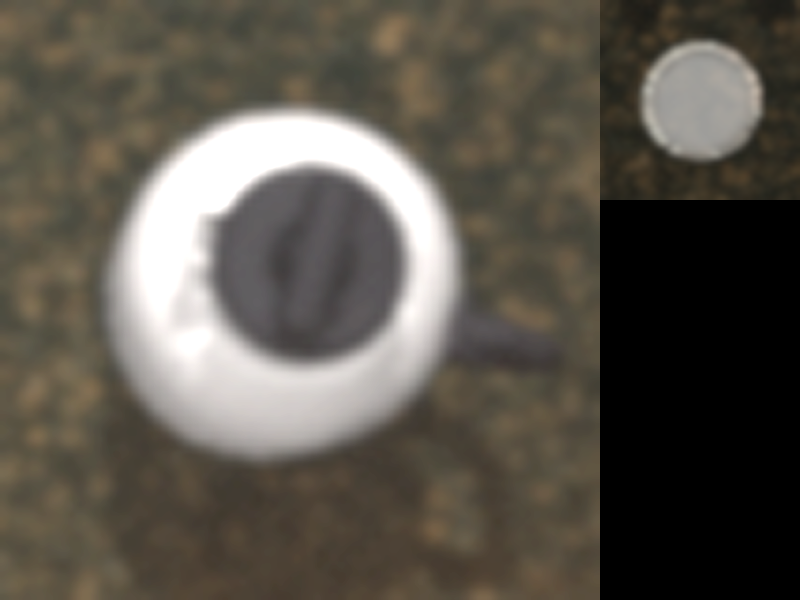

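The crop shows the flange centred at about (311,263) with radius 96. The bar runs from (328,182) to (300,335), and the handle tip is at (556,348). I'll fit the pose and check it with an overlay.

Run:
```python
from h import *
import pickle
d=pickle.load(open('top0.pkl','rb'))
C=lambda u,v:((u-3.25)/7.5+300,(v-3.25)/7.5+195)
f=ray(d,[C(311,263)],.190)[0]; h=ray(d,[C(552,345)],.1)[0]
b=ray(d,[C(328,182),C(302,330)],.222)
print('flange',f,'bar dir',np.degrees(np.arctan2(*(b[0]-b[1])[1::-1])),b.mean(0)); 
v=h-f; print('handle d',np.hypot(v[0],v[1]),'jug x yaw',np.degrees(np.arctan2(v[1],v[0]))+90)
th=np.radians(np.arange(0,361,5));ring=np.c_[np.cos(th),np.sin(th)]
o=cv2.imread('pics/crop.png')[:,:600]
def draw(P,col):
    q=(proj(d,P)-[300,195])*7.5+3.25; cv2.polylines(o,[np.int32(q)],False,col,1)
def ringz(r,z): return np.c_[f[:2]+r*ring,np.full(len(th),z)]
draw(ringz(.036,.191),(0,255,0));draw(ringz(.036,.180),(0,255,0));draw(ringz(.062,.1),(255,0,0));draw(ringz(.062,.0),(255,0,0))
for deg,col in((-12,(0,0,255)),(-18,(0,255,255))):
    a=np.radians(deg);x=np.array([np.cos(a),np.sin(a)]);y=np.array([-x[1],x[0]])
    box=np.array([f[:2]+i*.029*x+j*.008*y for i,j in((1,1),(1,-1),(-1,-1),(-1,1),(1,1))])
    draw(np.c_[box,np.full(5,.222)],col)
    draw(np.r_[[np.r_[f[:2]-.062*y,.1]],[np.r_[f[:2]-.105*y,.1]]],col)
cv2.imwrite('pics/ov.png',o)
```

```text
flange [ 0.44396443 -0.19431742  0.19      ] bar dir -12.268960700789599 [ 0.44371395 -0.19240929  0.222     ]
handle d 0.10000535154427265 jug x yaw -14.542351089642409
```

View pics/ov.png

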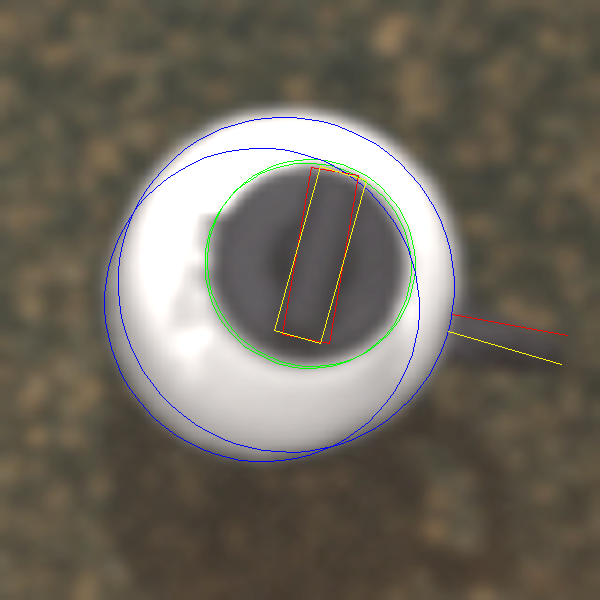

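The overlay fits well: axis at (0.444,-0.194), bar yaw about -14°, coaster at (0.497,0.142). I'll move above the stopper.

carry_out(rows=[-1,0,0,-0.8,0,-1,0,0,-0.8,0,-1,0.766,-0.632,0,0,-1,0.766,-0.632,0,0,-1,0.766,-0.632,0,0,-1,0.766,-0.632,0,0,-1,0.766,-0.632,0,0,-1,0.766,-0.632,0,0,-1,0.766,-0.632,0,0,-1,0.766,-0.632,0,0,-1,0.766,-0.632,0,0,-1,0,0,0,0.1], newtons=35)

```text
clock: 1.6
tool_pos: [0.445, -0.1912, 0.3022]
eef_rot: [[0.965, 0.262, -0.0], [0.262, -0.965, 0.001], [0.0, -0.001, -1.0]]
contact_force: [0.4, -1.4, -1.5]
width: 0.087
gripper_force: 0.0
```

carry_out(rows=[-1,0,0,0,0.16,-1,0,0,0,0.16,-1,0,0,0,0.163,-1,0,0,0,0])

```text
clock: 2.1
tool_pos: [0.4437, -0.1942, 0.3021]
eef_rot: [[0.971, -0.24, -0.001], [-0.24, -0.971, 0.0], [-0.001, -0.0, -1.0]]
contact_force: [-0.1, 1.2, 0.6]
width: 0.0872
gripper_force: 0.0
```

carry_out(rows=[-1,0,0,0.5,0,-1,0,0,0.5,0,-1,0,0,0.5,0,-1,0,0,0.4,0,-1,0,0,0.2,0,-1,0,0,0,0])

```text
clock: 2.85
tool_pos: [0.4435, -0.1941, 0.197]
eef_rot: [[0.971, -0.24, -0.001], [-0.24, -0.971, 0.001], [-0.001, -0.0, -1.0]]
contact_force: [0.1, 0.1, 0.5]
width: 0.0872
gripper_force: 0.0
```

Run:
```python
from h import *
d=shot('scene','scene1.png')
s=manip.get_state();print(s['clock'],s['tool_pos'],s['contact_force'],s['moment'])
p=d['pixels'];c=proj(d,[[.444,-.194,.21]])[0];print(c)
```

```text
2.9 [ 0.44402337 -0.19442483  0.19786107] [ 0.56548068  0.63546349 -0.5165053 ] [0.05059348 0.013236   0.01419708]
[345.32725209 197.94422392]
```

carry_out(rows=[1,0,0,0,0,1,0,0,0,0,1,0,0,0,0,1,0,0,0,0,1,0,0,0,0], newtons=6)

```text
clock: 3.52
tool_pos: [0.4439, -0.1943, 0.1976]
eef_rot: [[0.97, -0.241, 0.0], [-0.241, -0.97, -0.0], [0.0, -0.0, -1.0]]
contact_force: [-0.5, 0.5, -0.2]
width: 0.0449
gripper_force: 0.0
```

Run:
```python
from h import *
s=manip.get_state()
for k in('clock','tool_pos','contact_force','moment','width','gripper_force'):print(k,s[k])
```

```text
clock 3.525
tool_pos [ 0.44392084 -0.1943144   0.19758744]
contact_force [-0.52634148  0.46369128 -0.21751438]
moment [ 0.08341493  0.01620185 -0.04234709]
width 0.044910665346203804
gripper_force 0.0
```

carry_out(rows=[1,0,0,0,0,1,0,0,0,0,1,0,0,0,0,1,0,0,0,0,1,0,0,0,0])

```text
clock: 4.15
tool_pos: [0.4441, -0.1951, 0.1979]
eef_rot: [[0.97, -0.241, 0.001], [-0.241, -0.97, -0.002], [0.001, 0.001, -1.0]]
contact_force: [-0.6, -4.7, 1.5]
width: 0.016
gripper_force: 6.0
```

carry_out(rows=[1,0,0,0,0,1,0,0,0,0], newtons=35)

```text
clock: 4.4
tool_pos: [0.444, -0.1952, 0.1979]
eef_rot: [[0.97, -0.242, 0.0], [-0.242, -0.97, -0.002], [0.001, 0.002, -1.0]]
contact_force: [-1.7, -5.2, 0.3]
width: 0.0159
gripper_force: 35.0
```

```bash
cat > st.py <<'E'
from h import *
s=manip.get_state();R=s['eef_rot']
print('t %.2f yaw %.2f'%(s['clock'],np.degrees(np.arctan2(R[1,0],R[0,0]))),'p',np.round(s['tool_pos'],4),'F',np.round(s['contact_force'],2),'M',np.round(s['moment'],3),'w %.4f g %.1f'%(s['width'],s['gripper_force']),'e6 %.3f'%s['effort'][5])
E
python3 st.py
```

```text
t 4.40 yaw -13.98 p [ 0.444  -0.1952  0.1979] F [-1.66 -5.22  0.27] M [-1.019  0.08  -0.038] w 0.0159 g 35.0 e6 -0.012
```

carry_out(rows=[1,0,0.02,0,0,1,0,0,0,0,1,0,0,0,0])

```text
clock: 4.78
tool_pos: [0.4439, -0.1954, 0.1977]
eef_rot: [[0.97, -0.241, 0.001], [-0.241, -0.97, -0.0], [0.001, 0.0, -1.0]]
contact_force: [0.4, -3.3, 0.8]
width: 0.0159
gripper_force: 35.0
```

```bash
python3 st.py
```

```text
t 4.78 yaw -13.96 p [ 0.4439 -0.1954  0.1977] F [ 0.4  -3.29  0.85] M [-0.641 -0.142 -0.049] w 0.0159 g 35.0 e6 -0.027
```

carry_out(rows=[1,0,0.03,0,0,1,0,0,0,0,1,0,0,0,0])

```text
clock: 5.15
tool_pos: [0.4434, -0.196, 0.1976]
eef_rot: [[0.971, -0.241, 0.0], [-0.241, -0.971, 0.001], [-0.0, -0.001, -1.0]]
contact_force: [1.6, 3.0, 3.0]
width: 0.0157
gripper_force: 35.0
```

```bash
python3 st.py
```

```text
t 5.15 yaw -13.95 p [ 0.4434 -0.196   0.1976] F [1.59 2.98 3.02] M [ 0.692 -0.204 -0.02 ] w 0.0157 g 35.0 e6 -0.018
```

carry_out(rows=[1,0,0,0,0.01,1,0,0,0,0.01,1,0,0,0,0])

```text
clock: 5.52
tool_pos: [0.4431, -0.1965, 0.1975]
eef_rot: [[0.965, -0.262, -0.0], [-0.262, -0.965, 0.0], [-0.001, -0.0, -1.0]]
contact_force: [-0.1, 3.2, 5.9]
width: 0.0156
gripper_force: 35.0
```

```bash
python3 st.py
```

```text
t 5.53 yaw -15.17 p [ 0.4431 -0.1965  0.1975] F [-0.09  3.16  5.94] M [0.808 0.063 0.003] w 0.0156 g 35.0 e6 0.098
```

carry_out(rows=[1,0,-0.015,-0.01,0.01,1,0,0,0,0.01,1,0,0,0,0])

```text
clock: 5.9
tool_pos: [0.4431, -0.1963, 0.1977]
eef_rot: [[0.959, -0.282, -0.001], [-0.282, -0.959, -0.0], [-0.001, 0.001, -1.0]]
contact_force: [-0.9, 0.3, 0.5]
width: 0.0159
gripper_force: 35.0
```

```bash
python3 st.py
```

```text
t 5.90 yaw -16.38 p [ 0.4431 -0.1963  0.1977] F [-0.92  0.26  0.49] M [0.099 0.212 0.052] w 0.0159 g 35.0 e6 0.082
```

carry_out(rows=[1,0,0,0,0.01,1,0,0,0,0.01,1,0,0,0,0])

```text
clock: 6.28
tool_pos: [0.4435, -0.1959, 0.1978]
eef_rot: [[0.953, -0.302, -0.0], [-0.302, -0.953, 0.0], [-0.0, -0.0, -1.0]]
contact_force: [-0.7, 0.4, -1.2]
width: 0.016
gripper_force: 35.0
```

```bash
python3 st.py
```

```text
t 6.28 yaw -17.58 p [ 0.4435 -0.1959  0.1978] F [-0.69  0.38 -1.17] M [ 0.037 -0.016 -0.   ] w 0.0160 g 35.0 e6 0.062
```

carry_out(rows=[1,0,0,0,0.01,1,0,0,0,0.01,1,0,0,0,0])

```text
clock: 6.65
tool_pos: [0.4435, -0.196, 0.198]
eef_rot: [[0.947, -0.322, 0.0], [-0.322, -0.947, -0.0], [0.0, -0.0, -1.0]]
contact_force: [-0.6, -0.2, -1.1]
width: 0.0156
gripper_force: 35.0
```

```bash
python3 st.py
```

```text
t 6.65 yaw -18.77 p [ 0.4435 -0.196   0.198 ] F [-0.64 -0.24 -1.08] M [0.063 0.014 0.036] w 0.0156 g 35.0 e6 0.063
```

carry_out(rows=[1,0,0,0,0.01,1,0,0,0,0])

```text
clock: 6.9
tool_pos: [0.4435, -0.196, 0.1981]
eef_rot: [[0.943, -0.332, 0.0], [-0.332, -0.943, -0.0], [0.0, -0.0, -1.0]]
contact_force: [0.7, -0.2, -1.9]
width: 0.0159
gripper_force: 35.0
```

```bash
python3 st.py
```

```text
t 6.90 yaw -19.38 p [ 0.4435 -0.196   0.1981] F [ 0.67 -0.18 -1.9 ] M [0.071 0.002 0.009] w 0.0159 g 35.0 e6 0.058
```

carry_out(rows=[1,0,0,0,0.01,1,0,0,0,0.01,1,0,0,0,0])

```text
clock: 7.28
tool_pos: [0.4436, -0.196, 0.1981]
eef_rot: [[0.936, -0.351, 0.0], [-0.351, -0.936, -0.0], [0.0, -0.0, -1.0]]
contact_force: [0.1, 0.5, -0.4]
width: 0.016
gripper_force: 35.0
```

```bash
python3 st.py
```

```text
t 7.28 yaw -20.57 p [ 0.4436 -0.196   0.1981] F [ 0.12  0.51 -0.45] M [ 0.195 -0.033  0.109] w 0.0160 g 35.0 e6 0.117
```

carry_out(rows=[1,0,0,0,0.01,1,0,0,0,0])

```text
clock: 7.52
tool_pos: [0.4436, -0.196, 0.1981]
eef_rot: [[0.933, -0.361, 0.0], [-0.361, -0.933, -0.0], [0.0, -0.0, -1.0]]
contact_force: [0.1, 0.4, -1.3]
width: 0.0158
gripper_force: 35.0
```

```bash
python3 st.py
```

```text
t 7.53 yaw -21.17 p [ 0.4436 -0.196   0.1981] F [ 0.11  0.44 -1.28] M [ 0.279 -0.07   0.106] w 0.0158 g 35.0 e6 0.135
```

carry_out(rows=[1,0,0,0,0.01,1,0,0,0,0])

```text
clock: 7.78
tool_pos: [0.4435, -0.1961, 0.1981]
eef_rot: [[0.929, -0.371, 0.0], [-0.371, -0.929, -0.0], [0.0, 0.0, -1.0]]
contact_force: [0.3, 0.6, -0.2]
width: 0.0158
gripper_force: 35.0
```

```bash
python3 st.py
```

```text
t 7.78 yaw -21.78 p [ 0.4435 -0.1961  0.1981] F [ 0.3   0.65 -0.24] M [ 0.165 -0.102  0.054] w 0.0158 g 35.0 e6 0.111
```

carry_out(rows=[1,0,0,0,0.01,1,0,0,0,0])

```text
clock: 8.02
tool_pos: [0.4435, -0.1961, 0.198]
eef_rot: [[0.925, -0.381, -0.0], [-0.381, -0.925, -0.0], [0.0, 0.0, -1.0]]
contact_force: [1.2, -0.5, -1.6]
width: 0.0157
gripper_force: 35.0
```

```bash
python3 st.py
```

```text
t 8.03 yaw -22.38 p [ 0.4435 -0.1961  0.198 ] F [ 1.24 -0.53 -1.59] M [ 0.167 -0.142  0.091] w 0.0157 g 35.0 e6 0.125
```

carry_out(rows=[1,0,0,0,0.01,1,0,0,0,0])

```text
clock: 8.28
tool_pos: [0.4435, -0.196, 0.198]
eef_rot: [[0.921, -0.39, -0.0], [-0.39, -0.921, 0.0], [-0.0, -0.0, -1.0]]
contact_force: [-0.3, 0.8, -1.0]
width: 0.0158
gripper_force: 35.0
```

```bash
python3 st.py
python3 - <<'E'
from h import *
import pickle
d=manip.read_camera('top');a=np.array(d['pixels'])
b=pickle.load(open('top0.pkl','rb'))['pixels']
o=np.hstack([cv2.resize(x[205:265,300:380],(400,300),interpolation=cv2.INTER_CUBIC) for x in(b,a)])
cv2.imwrite('pics/cmp1.png',cv2.convertScaleAbs(o,alpha=1.4,beta=20))
E
```

```text
t 8.28 yaw -22.98 p [ 0.4435 -0.196   0.198 ] F [-0.29  0.79 -1.04] M [ 0.21  -0.116  0.068] w 0.0158 g 35.0 e6 0.139
```

View pics/cmp1.png

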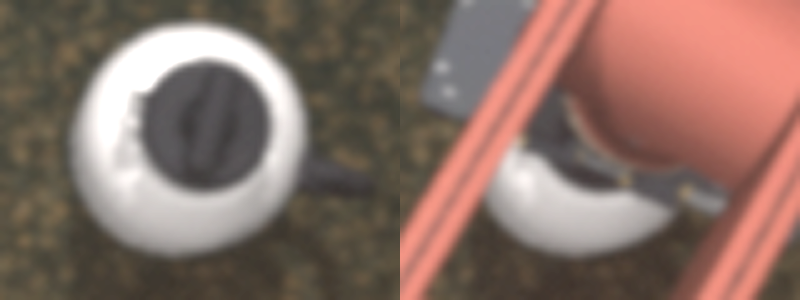

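The arm hides the handle here, so I'll go by the torque, which is still under the skid level.

carry_out(rows=[1,0,0,0,0.008,1,0,0,0,0])

```text
clock: 8.57
tool_pos: [0.4435, -0.1961, 0.1981]
eef_rot: [[0.917, -0.398, 0.0], [-0.398, -0.917, -0.0], [0.0, 0.0, -1.0]]
contact_force: [-0.2, 0.9, -0.4]
width: 0.0158
gripper_force: 35.0
```

```bash
python3 st.py
```

```text
t 8.57 yaw -23.45 p [ 0.4435 -0.1961  0.1981] F [-0.21  0.89 -0.41] M [ 0.265 -0.113  0.064] w 0.0158 g 35.0 e6 0.120
```

carry_out(rows=[1,0,0,0,0.008,1,0,0,0,0])

```text
clock: 8.82
tool_pos: [0.4435, -0.1961, 0.198]
eef_rot: [[0.914, -0.406, -0.0], [-0.406, -0.914, -0.0], [-0.0, 0.0, -1.0]]
contact_force: [0.5, -0.2, -0.1]
width: 0.0157
gripper_force: 35.0
```

```bash
python3 st.py
```

```text
t 8.82 yaw -23.93 p [ 0.4435 -0.1961  0.198 ] F [ 0.49 -0.22 -0.09] M [ 0.21  -0.087  0.024] w 0.0157 g 35.0 e6 0.109
```

carry_out(rows=[1,0,0,0,0.008,1,0,0,0,0])

```text
clock: 9.07
tool_pos: [0.4435, -0.1961, 0.198]
eef_rot: [[0.911, -0.413, -0.0], [-0.413, -0.911, -0.0], [0.0, 0.0, -1.0]]
contact_force: [-0.9, 0.1, -0.0]
width: 0.0155
gripper_force: 35.0
```

```bash
python3 st.py
```

```text
t 9.07 yaw -24.42 p [ 0.4435 -0.1961  0.198 ] F [-0.91  0.14 -0.02] M [ 0.193 -0.055  0.077] w 0.0155 g 35.0 e6 0.095
```

carry_out(rows=[1,0,0,0,0.008,1,0,0,0,0])

```text
clock: 9.32
tool_pos: [0.4435, -0.196, 0.198]
eef_rot: [[0.907, -0.421, 0.0], [-0.421, -0.907, 0.0], [0.0, -0.0, -1.0]]
contact_force: [0.5, 0.8, -0.8]
width: 0.0156
gripper_force: 35.0
```

```bash
python3 st.py
```

```text
t 9.32 yaw -24.89 p [ 0.4435 -0.196   0.198 ] F [ 0.47  0.82 -0.84] M [ 0.242 -0.089  0.122] w 0.0156 g 35.0 e6 0.121
```

carry_out(rows=[1,0,0,0,0.008,1,0,0,0,0])

```text
clock: 9.57
tool_pos: [0.4435, -0.1961, 0.198]
eef_rot: [[0.904, -0.428, -0.0], [-0.428, -0.904, -0.0], [0.0, 0.0, -1.0]]
contact_force: [0.5, 1.4, -0.1]
width: 0.0157
gripper_force: 35.0
```

```bash
python3 st.py
```

```text
t 9.57 yaw -25.37 p [ 0.4435 -0.1961  0.198 ] F [ 0.48  1.36 -0.13] M [ 0.205 -0.13   0.082] w 0.0157 g 35.0 e6 0.112
```

carry_out(rows=[1,0,0,0,0.008,1,0,0,0,0])

```text
clock: 9.82
tool_pos: [0.4435, -0.1961, 0.1981]
eef_rot: [[0.9, -0.436, 0.0], [-0.436, -0.9, -0.0], [0.0, 0.0, -1.0]]
contact_force: [0.3, 0.3, -0.8]
width: 0.0157
gripper_force: 35.0
```

```bash
python3 st.py
```

```text
t 9.82 yaw -25.86 p [ 0.4435 -0.1961  0.1981] F [ 0.31  0.31 -0.79] M [ 0.188 -0.026  0.035] w 0.0157 g 35.0 e6 0.102
```

Run:
```python
from h import *
import pickle
d=manip.read_camera('scene');a=np.array(d['pixels'])
b=cv2.imread('pics/scene1.png');b=cv2.resize(b,(560,420),interpolation=cv2.INTER_AREA)
u,v=np.int32(proj(d,[[.444,-.194,.15]])[0]);print(u,v)
o=np.hstack([cv2.resize(x[v-60:v+60,u-45:u+35],(400,600),interpolation=cv2.INTER_CUBIC) for x in(b,a)])
cv2.imwrite('pics/cmp2.png',cv2.convertScaleAbs(o,alpha=1.3,beta=20))
```

```text
344 216
```

View pics/cmp2.png

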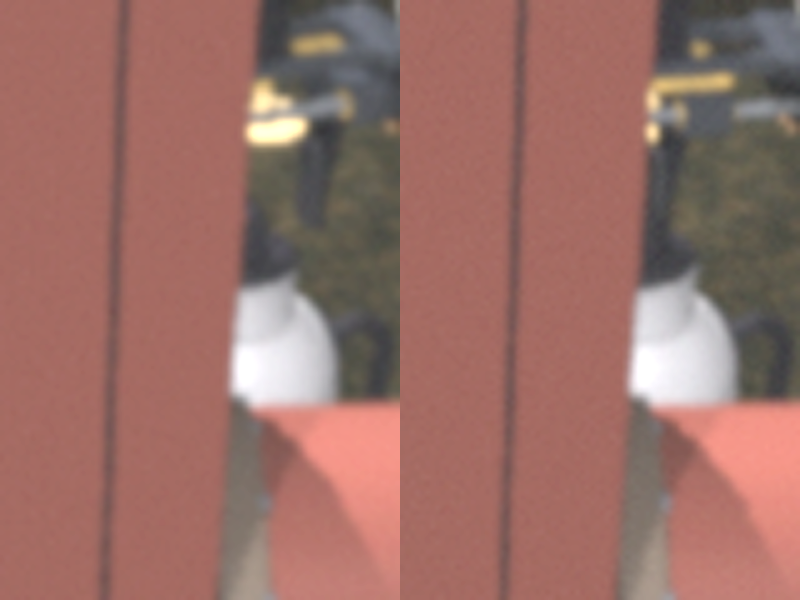

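The handle shows at (388,340) in both halves, so the jug hasn't turned. I'll add handle tracking to the state readout and go on.

```bash
cat >> st.py <<'E'
import sys
if len(sys.argv)>1:
    d=manip.read_camera('scene');a=np.array(d['pixels'])
    b=cv2.resize(cv2.imread('pics/scene1.png'),(560,420),interpolation=cv2.INTER_AREA)
    f=lambda x,m:cv2.resize(x[218-m:236+m,365-m:382+m],None,fx=10,fy=10,interpolation=cv2.INTER_CUBIC)
    r=cv2.matchTemplate(f(a,4),f(b,0),cv2.TM_CCOEFF_NORMED);_,mx,_,l=cv2.minMaxLoc(r)
    y=np.radians(-14);Y=np.array([-np.sin(y),np.cos(y)]);c=np.array([.444,-.1955])
    P=lambda t:proj(d,[[*(c-.105*np.array([-np.sin(y+t),np.cos(y+t)])),.1]])[0]
    print('handle px shift',(l[0]-40)/10,(l[1]-40)/10,'%.3f'%mx,'px per -5deg',np.round(P(-.087)-P(0),2))
E
python3 st.py 1
```

```text
t 9.88 yaw -25.85 p [ 0.4435 -0.1961  0.1981] F [-0.32  1.48 -1.81] M [ 0.154 -0.137 -0.004] w 0.0156 g 35.0 e6 0.075
handle px shift -0.1 0.0 0.988 px per -5deg [1.4  1.49]
```

carry_out(rows=[1,0,0,0,0.008,1,0,0,0,0.008,1,0,0,0,0])

```text
clock: 10.3
tool_pos: [0.4435, -0.1959, 0.198]
eef_rot: [[0.893, -0.451, 0.0], [-0.451, -0.893, 0.0], [-0.0, -0.0, -1.0]]
contact_force: [1.1, 2.0, -0.7]
width: 0.0154
gripper_force: 35.0
```

```bash
python3 st.py 1
```

```text
t 10.30 yaw -26.80 p [ 0.4435 -0.1959  0.198 ] F [ 1.06  1.98 -0.72] M [ 0.495 -0.129  0.339] w 0.0154 g 35.0 e6 0.332
handle px shift -0.1 0.0 0.988 px per -5deg [1.4  1.49]
```

carry_out(rows=[1,0,0,0,0.008,1,0,0,0,0.008,1,0,0,0,0])

```text
clock: 10.72
tool_pos: [0.4435, -0.196, 0.198]
eef_rot: [[0.885, -0.466, -0.0], [-0.466, -0.885, 0.0], [-0.0, -0.0, -1.0]]
contact_force: [0.9, 1.2, -1.1]
width: 0.0157
gripper_force: 35.0
```

```bash
python3 st.py 1
```

```text
t 10.72 yaw -27.77 p [ 0.4435 -0.196   0.198 ] F [ 0.93  1.23 -1.07] M [ 0.442 -0.212  0.281] w 0.0157 g 35.0 e6 0.326
handle px shift 0.0 0.0 0.984 px per -5deg [1.4  1.49]
```

CW end found at about -26.8° (0.33 N m), and the jug hasn't visibly moved. Now I'll swing back CCW.

carry_out(rows=[1,0,0,0,-0.012,1,0,0,0,-0.012,1,0,0,0,-0.012,1,0,0,0,-0.012,1,0,0,0,-0.012,1,0,0,0,-0.012,1,0,0,0,-0.012,1,0,0,0,-0.012,1,0,0,0,-0.012,1,0,0,0,-0.012,1,0,0,0,-0.012])

```text
clock: 12.15
tool_pos: [0.4435, -0.196, 0.198]
eef_rot: [[0.941, -0.339, -0.0], [-0.339, -0.941, 0.0], [-0.0, 0.0, -1.0]]
contact_force: [-0.4, -1.1, -1.1]
width: 0.0155
gripper_force: 35.0
```

```bash
python3 st.py 1
```

```text
t 12.15 yaw -19.79 p [ 0.4435 -0.196   0.198 ] F [-0.42 -1.07 -1.07] M [ 0.084 -0.047 -0.004] w 0.0155 g 35.0 e6 0.134
handle px shift 0.0 0.0 0.984 px per -5deg [1.4  1.49]
```

carry_out(rows=[1,0,0,0,-0.012,1,0,0,0,-0.012,1,0,0,0,-0.012,1,0,0,0,-0.012])

```text
clock: 12.7
tool_pos: [0.4435, -0.1961, 0.1981]
eef_rot: [[0.957, -0.291, -0.0], [-0.291, -0.957, -0.0], [0.0, 0.0, -1.0]]
contact_force: [-1.1, -1.1, -0.1]
width: 0.016
gripper_force: 35.0
```

```bash
python3 st.py
```

```text
t 12.70 yaw -16.92 p [ 0.4435 -0.1961  0.1981] F [-1.05 -1.11 -0.14] M [-0.172  0.078 -0.072] w 0.0160 g 35.0 e6 0.059
```

carry_out(rows=[1,0,0,0,-0.012,1,0,0,0,-0.012])

```text
clock: 12.95
tool_pos: [0.4436, -0.1962, 0.1982]
eef_rot: [[0.964, -0.267, 0.0], [-0.267, -0.964, -0.0], [0.0, 0.0, -1.0]]
contact_force: [-0.5, -0.5, -0.8]
width: 0.0156
gripper_force: 35.0
```

```bash
python3 st.py
```

```text
t 12.95 yaw -15.48 p [ 0.4436 -0.1962  0.1982] F [-0.55 -0.54 -0.83] M [-0.178  0.088 -0.095] w 0.0156 g 35.0 e6 0.043
```

carry_out(rows=[1,0,0,0,-0.01,1,0,0,0,-0.005])

```text
clock: 13.2
tool_pos: [0.4436, -0.1961, 0.1981]
eef_rot: [[0.968, -0.252, 0.0], [-0.252, -0.968, -0.0], [0.0, 0.0, -1.0]]
contact_force: [0.3, -1.9, -0.6]
width: 0.0158
gripper_force: 35.0
```

```bash
python3 st.py
```

```text
t 13.20 yaw -14.60 p [ 0.4436 -0.1961  0.1981] F [ 0.34 -1.85 -0.62] M [-0.171 -0.007 -0.069] w 0.0158 g 35.0 e6 -0.048
```

carry_out(rows=[1,0,0,0,-0.01,1,0,0,0,-0.002])

```text
clock: 13.45
tool_pos: [0.4435, -0.196, 0.198]
eef_rot: [[0.971, -0.24, 0.0], [-0.24, -0.971, 0.0], [0.0, -0.0, -1.0]]
contact_force: [0.3, -0.8, -0.3]
width: 0.0158
gripper_force: 35.0
```

```bash
python3 st.py
```

```text
t 13.45 yaw -13.89 p [ 0.4435 -0.196   0.198 ] F [ 0.35 -0.78 -0.33] M [-0.151 -0.02  -0.033] w 0.0158 g 35.0 e6 -0.083
```

carry_out(rows=[1,0,0,0,-0.01,1,0,0,0,-0.002])

```text
clock: 13.7
tool_pos: [0.4435, -0.196, 0.198]
eef_rot: [[0.974, -0.228, -0.0], [-0.228, -0.974, 0.0], [-0.0, -0.0, -1.0]]
contact_force: [0.5, -0.5, -1.0]
width: 0.016
gripper_force: 35.0
```

```bash
python3 st.py
```

```text
t 13.70 yaw -13.17 p [ 0.4435 -0.196   0.198 ] F [ 0.53 -0.46 -0.96] M [-0.137  0.032 -0.096] w 0.0160 g 35.0 e6 -0.093
```

carry_out(rows=[1,0,0,0,-0.01,1,0,0,0,0])

```text
clock: 13.95
tool_pos: [0.4435, -0.196, 0.198]
eef_rot: [[0.976, -0.218, 0.0], [-0.218, -0.976, 0.0], [0.0, -0.0, -1.0]]
contact_force: [1.1, -0.7, -0.9]
width: 0.0155
gripper_force: 35.0
```

```bash
python3 st.py
```

```text
t 13.95 yaw -12.57 p [ 0.4435 -0.196   0.198 ] F [ 1.09 -0.7  -0.87] M [-0.12   0.005 -0.122] w 0.0155 g 35.0 e6 -0.105
```

carry_out(rows=[1,0,0,0,-0.01,1,0,0,0,0])

```text
clock: 14.2
tool_pos: [0.4435, -0.196, 0.198]
eef_rot: [[0.978, -0.207, 0.0], [-0.207, -0.978, 0.0], [0.0, -0.0, -1.0]]
contact_force: [-0.6, -0.4, -0.8]
width: 0.0158
gripper_force: 35.0
```

```bash
python3 st.py
```

```text
t 14.20 yaw -11.97 p [ 0.4435 -0.196   0.198 ] F [-0.59 -0.39 -0.76] M [-0.092 -0.01   0.006] w 0.0158 g 35.0 e6 -0.102
```

carry_out(rows=[1,0,0,0,-0.01,1,0,0,0,0])

```text
clock: 14.45
tool_pos: [0.4435, -0.196, 0.198]
eef_rot: [[0.98, -0.197, 0.0], [-0.197, -0.98, 0.0], [0.0, -0.0, -1.0]]
contact_force: [0.2, -1.1, -0.1]
width: 0.0156
gripper_force: 35.0
```

```bash
python3 st.py
```

```text
t 14.45 yaw -11.37 p [ 0.4435 -0.196   0.198 ] F [ 0.24 -1.1  -0.14] M [-0.107  0.008 -0.087] w 0.0156 g 35.0 e6 -0.102
```

carry_out(rows=[1,0,0,0,-0.01,1,0,0,0,0])

```text
clock: 14.7
tool_pos: [0.4435, -0.196, 0.198]
eef_rot: [[0.982, -0.187, 0.0], [-0.187, -0.982, 0.0], [0.0, -0.0, -1.0]]
contact_force: [0.4, -0.2, -1.3]
width: 0.0158
gripper_force: 35.0
```

```bash
python3 st.py
```

```text
t 14.70 yaw -10.77 p [ 0.4435 -0.196   0.198 ] F [ 0.38 -0.21 -1.34] M [-0.1    0.02  -0.054] w 0.0158 g 35.0 e6 -0.102
```

carry_out(rows=[1,0,0,0,-0.01,1,0,0,0,0])

```text
clock: 14.95
tool_pos: [0.4435, -0.196, 0.198]
eef_rot: [[0.984, -0.177, -0.0], [-0.177, -0.984, 0.0], [-0.0, -0.0, -1.0]]
contact_force: [-1.2, -0.1, 0.1]
width: 0.0157
gripper_force: 35.0
```

```bash
python3 st.py
```

```text
t 14.95 yaw -10.17 p [ 0.4435 -0.196   0.198 ] F [-1.19 -0.12  0.13] M [-0.113  0.019 -0.047] w 0.0157 g 35.0 e6 -0.103
```

carry_out(rows=[1,0,0,0,-0.01,1,0,0,0,0])

```text
clock: 15.2
tool_pos: [0.4435, -0.1962, 0.1981]
eef_rot: [[0.986, -0.166, -0.0], [-0.166, -0.986, -0.0], [-0.0, 0.0, -1.0]]
contact_force: [-0.1, -1.0, -1.1]
width: 0.0153
gripper_force: 35.0
```

```bash
python3 st.py
```

```text
t 15.20 yaw -9.58 p [ 0.4435 -0.1962  0.1981] F [-0.08 -0.99 -1.08] M [-0.334  0.096 -0.15 ] w 0.0153 g 35.0 e6 -0.184
```

carry_out(rows=[1,0,0,0,-0.01,1,0,0,0,0])

```text
clock: 15.45
tool_pos: [0.4434, -0.1964, 0.1981]
eef_rot: [[0.988, -0.156, -0.0], [-0.156, -0.988, -0.001], [-0.0, 0.001, -1.0]]
contact_force: [-0.6, -2.8, -1.2]
width: 0.0158
gripper_force: 35.0
```

```bash
python3 st.py
```

```text
t 15.45 yaw -8.98 p [ 0.4434 -0.1964  0.1981] F [-0.55 -2.85 -1.19] M [-0.639  0.211 -0.308] w 0.0158 g 35.0 e6 -0.322
```

carry_out(rows=[1,0,0,0,-0.01,1,0,0,0,0])

```text
clock: 15.7
tool_pos: [0.4435, -0.1961, 0.1981]
eef_rot: [[0.989, -0.146, -0.0], [-0.146, -0.989, -0.0], [0.0, 0.0, -1.0]]
contact_force: [-0.8, -2.3, -0.7]
width: 0.0157
gripper_force: 35.0
```

```bash
python3 st.py 1
```

```text
t 15.70 yaw -8.38 p [ 0.4435 -0.1961  0.1981] F [-0.78 -2.35 -0.67] M [-0.726  0.234 -0.241] w 0.0157 g 35.0 e6 -0.329
handle px shift -0.1 0.0 0.984 px per -5deg [1.4  1.49]
```

CCW end found at about -9.3°. Back CW.

carry_out(rows=[1,0,0,0,-0.0,1,0,0,0,0.015,1,0,0,0,0.015,1,0,0,0,0.015,1,0,0,0,0.015,1,0,0,0,0.015,1,0,0,0,0.015,1,0,0,0,0.015,1,0,0,0,0.015,1,0,0,0,0.015,1,0,0,0,0.015,1,0,0,0,0.015])

```text
clock: 17.25
tool_pos: [0.4435, -0.196, 0.1981]
eef_rot: [[0.949, -0.315, 0.0], [-0.315, -0.949, -0.0], [0.0, 0.0, -1.0]]
contact_force: [0.1, 0.1, -1.4]
width: 0.0155
gripper_force: 35.0
```

```bash
python3 st.py
```

```text
t 17.25 yaw -18.34 p [ 0.4435 -0.196   0.1981] F [ 0.11  0.08 -1.36] M [ 0.027  0.001 -0.04 ] w 0.0155 g 35.0 e6 -0.166
```

carry_out(rows=[1,0,0,0,0.015,1,0,0,0,0.015,1,0,0,0,0.015,1,0,0,0,0.015,1,0,0,0,0.015,1,0,0,0,0.015])

```text
clock: 18.0
tool_pos: [0.4436, -0.196, 0.1981]
eef_rot: [[0.915, -0.403, 0.0], [-0.403, -0.915, -0.0], [0.0, -0.0, -1.0]]
contact_force: [0.7, -0.4, -0.6]
width: 0.0159
gripper_force: 35.0
```

```bash
python3 st.py
```

```text
t 18.00 yaw -23.74 p [ 0.4436 -0.196   0.1981] F [ 0.73 -0.44 -0.57] M [ 0.268 -0.109  0.105] w 0.0159 g 35.0 e6 -0.083
```

carry_out(rows=[1,0,0,0,0.015,1,0,0,0,0.01,1,0,0,0,0])

```text
clock: 18.38
tool_pos: [0.4435, -0.1961, 0.198]
eef_rot: [[0.905, -0.426, -0.0], [-0.426, -0.905, -0.0], [0.0, 0.0, -1.0]]
contact_force: [1.1, 0.3, -1.1]
width: 0.0156
gripper_force: 35.0
```

```bash
python3 st.py
```

```text
t 18.38 yaw -25.20 p [ 0.4435 -0.1961  0.198 ] F [ 1.11  0.29 -1.11] M [ 0.106 -0.082  0.096] w 0.0156 g 35.0 e6 0.102
```

carry_out(rows=[1,0,0,0,0.01,1,0,0,0,0])

```text
clock: 18.62
tool_pos: [0.4435, -0.1961, 0.198]
eef_rot: [[0.9, -0.435, -0.0], [-0.435, -0.9, -0.0], [-0.0, 0.0, -1.0]]
contact_force: [-0.6, 1.0, -0.9]
width: 0.0157
gripper_force: 35.0
```

```bash
python3 st.py
```

```text
t 18.62 yaw -25.80 p [ 0.4435 -0.1961  0.198 ] F [-0.65  0.96 -0.94] M [ 0.096 -0.039 -0.01 ] w 0.0157 g 35.0 e6 0.082
```

carry_out(rows=[1,0,0,0,0.01,1,0,0,0,0])

```text
clock: 18.88
tool_pos: [0.4435, -0.196, 0.198]
eef_rot: [[0.896, -0.445, -0.0], [-0.445, -0.896, -0.0], [-0.0, 0.0, -1.0]]
contact_force: [0.4, 1.0, -0.5]
width: 0.0159
gripper_force: 35.0
```

```bash
python3 st.py
```

```text
t 18.88 yaw -26.40 p [ 0.4435 -0.196   0.198 ] F [ 0.39  0.97 -0.53] M [ 0.189 -0.064 -0.009] w 0.0159 g 35.0 e6 0.093
```

carry_out(rows=[1,0,0,0,0.01,1,0,0,0,0])

```text
clock: 19.12
tool_pos: [0.4435, -0.196, 0.198]
eef_rot: [[0.891, -0.454, -0.0], [-0.454, -0.891, -0.0], [-0.0, 0.0, -1.0]]
contact_force: [-0.2, 1.2, -1.1]
width: 0.0156
gripper_force: 35.0
```

```bash
python3 st.py
```

```text
t 19.12 yaw -26.99 p [ 0.4435 -0.196   0.198 ] F [-0.19  1.25 -1.06] M [ 0.173 -0.077  0.029] w 0.0156 g 35.0 e6 0.107
```

carry_out(rows=[1,0,0,0,0.01,1,0,0,0,0])

```text
clock: 19.38
tool_pos: [0.4435, -0.1961, 0.198]
eef_rot: [[0.886, -0.463, -0.0], [-0.463, -0.886, -0.0], [0.0, 0.0, -1.0]]
contact_force: [0.8, 0.2, -0.4]
width: 0.0161
gripper_force: 35.0
```

```bash
python3 st.py 1
```

```text
t 19.38 yaw -27.60 p [ 0.4435 -0.1961  0.198 ] F [ 0.82  0.15 -0.37] M [ 0.131 -0.077  0.049] w 0.0161 g 35.0 e6 0.095
handle px shift -0.1 0.0 0.986 px per -5deg [1.4  1.49]
```

It now goes past the old end, so the rocking is working.

carry_out(rows=[1,0,0,0,0.01,1,0,0,0,0])

```text
clock: 19.68
tool_pos: [0.4435, -0.1961, 0.1981]
eef_rot: [[0.881, -0.472, -0.0], [-0.472, -0.881, -0.0], [0.0, 0.0, -1.0]]
contact_force: [0.5, 0.1, -0.5]
width: 0.016
gripper_force: 35.0
```

```bash
python3 st.py
```

```text
t 19.68 yaw -28.19 p [ 0.4435 -0.1961  0.1981] F [ 0.52  0.08 -0.46] M [ 0.09  -0.086  0.027] w 0.0160 g 35.0 e6 0.080
```

carry_out(rows=[1,0,0,0,0.01,1,0,0,0,0])

```text
clock: 19.92
tool_pos: [0.4435, -0.1961, 0.198]
eef_rot: [[0.876, -0.482, 0.0], [-0.482, -0.876, -0.0], [0.0, 0.0, -1.0]]
contact_force: [0.6, 0.1, -0.6]
width: 0.0155
gripper_force: 35.0
```

```bash
python3 st.py
```

```text
t 19.93 yaw -28.80 p [ 0.4435 -0.1961  0.198 ] F [ 0.64  0.14 -0.61] M [ 0.165 -0.108  0.023] w 0.0155 g 35.0 e6 0.093
```

carry_out(rows=[1,0,0,0,0.01,1,0,0,0,0])

```text
clock: 20.18
tool_pos: [0.4435, -0.1961, 0.198]
eef_rot: [[0.871, -0.491, -0.0], [-0.491, -0.871, -0.0], [-0.0, 0.0, -1.0]]
contact_force: [0.3, 0.1, -0.9]
width: 0.0155
gripper_force: 35.0
```

```bash
python3 st.py
```

```text
t 20.18 yaw -29.40 p [ 0.4435 -0.1961  0.198 ] F [ 0.31  0.06 -0.85] M [ 0.164 -0.07   0.085] w 0.0155 g 35.0 e6 0.081
```

carry_out(rows=[1,0,0,0,0.01,1,0,0,0,0])

```text
clock: 20.42
tool_pos: [0.4435, -0.1959, 0.198]
eef_rot: [[0.866, -0.5, 0.0], [-0.5, -0.866, 0.0], [-0.0, -0.0, -1.0]]
contact_force: [0.8, 1.3, -0.8]
width: 0.0159
gripper_force: 35.0
```

```bash
python3 st.py
```

```text
t 20.43 yaw -29.99 p [ 0.4435 -0.1959  0.198 ] F [ 0.75  1.29 -0.82] M [ 0.27  -0.154  0.112] w 0.0159 g 35.0 e6 0.153
```

carry_out(rows=[1,0,0,0,0.008,1,0,0,0,0])

```text
clock: 20.68
tool_pos: [0.4436, -0.1958, 0.198]
eef_rot: [[0.862, -0.507, 0.0], [-0.507, -0.862, 0.0], [-0.0, -0.0, -1.0]]
contact_force: [0.6, 0.9, -1.1]
width: 0.0159
gripper_force: 35.0
```

```bash
python3 st.py 1
```

```text
t 20.68 yaw -30.46 p [ 0.4436 -0.1958  0.198 ] F [ 0.58  0.86 -1.1 ] M [ 0.534 -0.219  0.256] w 0.0159 g 35.0 e6 0.273
handle px shift -0.2 0.0 0.987 px per -5deg [1.4  1.49]
```

carry_out(rows=[1,0,0,0,-0.018,1,0,0,0,-0.018,1,0,0,0,-0.018,1,0,0,0,-0.018,1,0,0,0,-0.018,1,0,0,0,-0.018,1,0,0,0,-0.018,1,0,0,0,-0.018,1,0,0,0,-0.018,1,0,0,0,-0.018,1,0,0,0,-0.018,1,0,0,0,-0.018])

```text
clock: 22.22
tool_pos: [0.4435, -0.196, 0.198]
eef_rot: [[0.954, -0.3, -0.0], [-0.3, -0.954, 0.0], [-0.0, 0.0, -1.0]]
contact_force: [0.5, 0.2, -1.6]
width: 0.016
gripper_force: 35.0
```

```bash
python3 st.py
```

```text
t 22.23 yaw -17.43 p [ 0.4435 -0.196   0.198 ] F [ 0.51  0.16 -1.6 ] M [0.095 0.029 0.005] w 0.0160 g 35.0 e6 0.200
```

carry_out(rows=[1,0,0,0,-0.018,1,0,0,0,-0.018,1,0,0,0,-0.018,1,0,0,0,-0.018,1,0,0,0,-0.018,1,0,0,0,-0.018,1,0,0,0,-0.01,1,0,0,0,0])

```text
clock: 23.22
tool_pos: [0.4435, -0.1959, 0.198]
eef_rot: [[0.984, -0.181, 0.0], [-0.181, -0.984, 0.0], [-0.0, -0.0, -1.0]]
contact_force: [-0.3, -0.0, -0.7]
width: 0.0156
gripper_force: 35.0
```

```bash
python3 st.py
```

```text
t 23.23 yaw -10.42 p [ 0.4435 -0.1959  0.198 ] F [-0.3  -0.01 -0.74] M [-0.059 -0.001 -0.043] w 0.0156 g 35.0 e6 -0.094
```

carry_out(rows=[1,0,0,0,-0.01,1,0,0,0,0])

```text
clock: 23.48
tool_pos: [0.4435, -0.196, 0.198]
eef_rot: [[0.985, -0.17, 0.0], [-0.17, -0.985, 0.0], [-0.0, -0.0, -1.0]]
contact_force: [-0.5, -0.2, -0.9]
width: 0.0158
gripper_force: 35.0
```

```bash
python3 st.py
```

```text
t 23.48 yaw -9.81 p [ 0.4435 -0.196   0.198 ] F [-0.55 -0.22 -0.93] M [-0.039 -0.003 -0.005] w 0.0158 g 35.0 e6 -0.084
```

carry_out(rows=[1,0,0,0,-0.01,1,0,0,0,0])

```text
clock: 23.72
tool_pos: [0.4435, -0.196, 0.198]
eef_rot: [[0.987, -0.16, -0.0], [-0.16, -0.987, 0.0], [-0.0, -0.0, -1.0]]
contact_force: [-0.4, -0.2, -1.1]
width: 0.0158
gripper_force: 35.0
```

```bash
python3 st.py
```

```text
t 23.73 yaw -9.21 p [ 0.4435 -0.196   0.198 ] F [-0.39 -0.15 -1.13] M [ 0.015  0.042 -0.004] w 0.0158 g 35.0 e6 -0.082
```

carry_out(rows=[1,0,0,0,-0.01,1,0,0,0,0])

```text
clock: 23.98
tool_pos: [0.4435, -0.196, 0.198]
eef_rot: [[0.989, -0.15, 0.0], [-0.15, -0.989, 0.0], [0.0, -0.0, -1.0]]
contact_force: [-0.6, -0.1, 0.1]
width: 0.0157
gripper_force: 35.0
```

```bash
python3 st.py
```

```text
t 23.98 yaw -8.61 p [ 0.4435 -0.196   0.198 ] F [-0.61 -0.06  0.08] M [-0.091 -0.007 -0.033] w 0.0157 g 35.0 e6 -0.081
```

carry_out(rows=[1,0,0,0,-0.012,1,0,0,0,0])

```text
clock: 24.22
tool_pos: [0.4435, -0.196, 0.198]
eef_rot: [[0.991, -0.137, 0.0], [-0.137, -0.991, 0.0], [0.0, -0.0, -1.0]]
contact_force: [-0.2, -0.6, -0.7]
width: 0.0158
gripper_force: 35.0
```

```bash
python3 st.py
```

```text
t 24.23 yaw -7.89 p [ 0.4435 -0.196   0.198 ] F [-0.24 -0.63 -0.73] M [-0.036 -0.014 -0.009] w 0.0158 g 35.0 e6 -0.088
```

carry_out(rows=[1,0,0,0,-0.01,1,0,0,0,0])

```text
clock: 24.48
tool_pos: [0.4435, -0.196, 0.198]
eef_rot: [[0.992, -0.127, 0.0], [-0.127, -0.992, 0.0], [-0.0, -0.0, -1.0]]
contact_force: [0.3, 0.5, -1.2]
width: 0.0157
gripper_force: 35.0
```

```bash
python3 st.py
```

```text
t 24.48 yaw -7.29 p [ 0.4435 -0.196   0.198 ] F [ 0.29  0.46 -1.22] M [-0.034  0.015  0.016] w 0.0157 g 35.0 e6 -0.076
```

carry_out(rows=[1,0,0,0,-0.01,1,0,0,0,0])

```text
clock: 24.72
tool_pos: [0.4435, -0.196, 0.1981]
eef_rot: [[0.993, -0.116, 0.0], [-0.116, -0.993, 0.0], [0.0, -0.0, -1.0]]
contact_force: [-0.1, -0.0, -1.3]
width: 0.0158
gripper_force: 35.0
```

```bash
python3 st.py
```

```text
t 24.73 yaw -6.69 p [ 0.4435 -0.196   0.1981] F [-0.07 -0.04 -1.31] M [-0.054 -0.019 -0.054] w 0.0158 g 35.0 e6 -0.076
```

carry_out(rows=[1,0,0,0,-0.01,1,0,0,0,0])

```text
clock: 24.98
tool_pos: [0.4435, -0.196, 0.1981]
eef_rot: [[0.994, -0.106, 0.0], [-0.106, -0.994, 0.0], [0.0, -0.0, -1.0]]
contact_force: [-0.6, -0.6, -1.4]
width: 0.0154
gripper_force: 35.0
```

```bash
python3 st.py
```

```text
t 24.98 yaw -6.09 p [ 0.4435 -0.196   0.1981] F [-0.59 -0.65 -1.36] M [-0.075 -0.031  0.003] w 0.0154 g 35.0 e6 -0.076
```

carry_out(rows=[1,0,0,0,-0.012,1,0,0,0,0])

```text
clock: 25.22
tool_pos: [0.4435, -0.1961, 0.198]
eef_rot: [[0.996, -0.094, -0.0], [-0.094, -0.996, -0.0], [-0.0, 0.0, -1.0]]
contact_force: [0.2, -0.8, -0.3]
width: 0.016
gripper_force: 35.0
```

```bash
python3 st.py
```

```text
t 25.23 yaw -5.38 p [ 0.4435 -0.1961  0.198 ] F [ 0.16 -0.78 -0.28] M [-0.171  0.01  -0.053] w 0.0160 g 35.0 e6 -0.136
```

carry_out(rows=[1,0,0,0,-0.01,1,0,0,0,0])

```text
clock: 25.48
tool_pos: [0.4435, -0.1963, 0.1981]
eef_rot: [[0.997, -0.083, -0.0], [-0.083, -0.997, -0.001], [-0.0, 0.001, -1.0]]
contact_force: [-1.0, -0.9, -0.8]
width: 0.0159
gripper_force: 35.0
```

```bash
python3 st.py
```

```text
t 25.48 yaw -4.78 p [ 0.4435 -0.1963  0.1981] F [-1.   -0.95 -0.83] M [-0.475  0.139 -0.225] w 0.0159 g 35.0 e6 -0.236
```

carry_out(rows=[1,0,0,0,-0.01,1,0,0,0,0])

```text
clock: 25.72
tool_pos: [0.4434, -0.1963, 0.1981]
eef_rot: [[0.997, -0.073, -0.0], [-0.073, -0.997, -0.001], [-0.0, 0.001, -1.0]]
contact_force: [-1.2, -2.4, -0.4]
width: 0.0158
gripper_force: 35.0
```

```bash
python3 st.py
```

```text
t 25.73 yaw -4.19 p [ 0.4434 -0.1963  0.1981] F [-1.15 -2.42 -0.42] M [-0.693  0.229 -0.255] w 0.0158 g 35.0 e6 -0.331
```

carry_out(rows=[1,0,0,0,-0.01,1,0,0,0,0])

```text
clock: 25.98
tool_pos: [0.4435, -0.1961, 0.1981]
eef_rot: [[0.998, -0.062, 0.0], [-0.062, -0.998, -0.0], [0.0, 0.0, -1.0]]
contact_force: [-1.2, -2.4, -1.1]
width: 0.0158
gripper_force: 35.0
```

```bash
python3 st.py
```

```text
t 25.98 yaw -3.58 p [ 0.4435 -0.1961  0.1981] F [-1.22 -2.42 -1.1 ] M [-0.699  0.222 -0.309] w 0.0158 g 35.0 e6 -0.336
```

Four ends felt. Next swing is CW.

carry_out(rows=[1,0,0,0,0.022,1,0,0,0,0.022,1,0,0,0,0.022,1,0,0,0,0.022,1,0,0,0,0.022,1,0,0,0,0.022,1,0,0,0,0.022,1,0,0,0,0.022,1,0,0,0,0.022,1,0,0,0,0.022,1,0,0,0,0.022,1,0,0,0,0.022])

```text
clock: 27.48
tool_pos: [0.4435, -0.196, 0.198]
eef_rot: [[0.943, -0.334, -0.0], [-0.334, -0.943, 0.0], [-0.0, -0.0, -1.0]]
contact_force: [0.2, -0.8, -1.4]
width: 0.0156
gripper_force: 35.0
```

```bash
python3 st.py
```

```text
t 27.48 yaw -19.51 p [ 0.4435 -0.196   0.198 ] F [ 0.22 -0.81 -1.44] M [0.056 0.001 0.011] w 0.0156 g 35.0 e6 -0.244
```

carry_out(rows=[1,0,0,0,0.022,1,0,0,0,0.022,1,0,0,0,0.022,1,0,0,0,0.022,1,0,0,0,0.022,1,0,0,0,0.022,1,0,0,0,0.022,1,0,0,0,0.01,1,0,0,0,0])

```text
clock: 28.6
tool_pos: [0.4435, -0.1961, 0.198]
eef_rot: [[0.872, -0.489, -0.0], [-0.489, -0.872, -0.0], [0.0, 0.0, -1.0]]
contact_force: [0.7, -0.1, -0.3]
width: 0.0159
gripper_force: 35.0
```

```bash
python3 st.py
```

```text
t 28.60 yaw -29.28 p [ 0.4435 -0.1961  0.198 ] F [ 0.75 -0.09 -0.31] M [ 0.103 -0.069  0.035] w 0.0159 g 35.0 e6 0.081
```

carry_out(rows=[1,0,0,0,0.02,1,0,0,0,0])

```text
clock: 28.85
tool_pos: [0.4435, -0.1961, 0.198]
eef_rot: [[0.862, -0.507, -0.0], [-0.507, -0.862, -0.0], [0.0, 0.0, -1.0]]
contact_force: [-0.3, 0.1, -1.0]
width: 0.0159
gripper_force: 35.0
```

```bash
python3 st.py
```

```text
t 28.85 yaw -30.49 p [ 0.4435 -0.1961  0.198 ] F [-0.31  0.1  -1.04] M [0.096 0.051 0.003] w 0.0159 g 35.0 e6 0.111
```

carry_out(rows=[1,0,0,0,0.012,1,0,0,0,0])

```text
clock: 29.1
tool_pos: [0.4435, -0.196, 0.198]
eef_rot: [[0.855, -0.518, -0.0], [-0.518, -0.855, -0.0], [-0.0, 0.0, -1.0]]
contact_force: [0.1, -0.3, -0.5]
width: 0.0156
gripper_force: 35.0
```

```bash
python3 st.py
```

```text
t 29.10 yaw -31.19 p [ 0.4435 -0.196   0.198 ] F [ 0.07 -0.31 -0.45] M [ 0.094 -0.053  0.023] w 0.0156 g 35.0 e6 0.085
```

carry_out(rows=[1,0,0,0,0.012,1,0,0,0,0])

```text
clock: 29.35
tool_pos: [0.4435, -0.1961, 0.1981]
eef_rot: [[0.849, -0.529, -0.0], [-0.529, -0.849, -0.0], [0.0, 0.0, -1.0]]
contact_force: [0.7, -0.3, -0.5]
width: 0.0159
gripper_force: 35.0
```

```bash
python3 st.py
```

```text
t 29.35 yaw -31.92 p [ 0.4435 -0.1961  0.1981] F [ 0.74 -0.31 -0.5 ] M [ 0.132 -0.038 -0.005] w 0.0159 g 35.0 e6 0.089
```

carry_out(rows=[1,0,0,0,0.012,1,0,0,0,0])

```text
clock: 29.6
tool_pos: [0.4435, -0.1961, 0.198]
eef_rot: [[0.842, -0.539, -0.0], [-0.539, -0.842, -0.0], [0.0, 0.0, -1.0]]
contact_force: [-0.2, -0.2, -1.0]
width: 0.0159
gripper_force: 35.0
```

```bash
python3 st.py
```

```text
t 29.60 yaw -32.64 p [ 0.4435 -0.1961  0.198 ] F [-0.19 -0.17 -1.01] M [ 0.097 -0.079 -0.012] w 0.0159 g 35.0 e6 0.093
```

carry_out(rows=[1,0,0,0,0.01,1,0,0,0,0])

```text
clock: 29.85
tool_pos: [0.4435, -0.1958, 0.198]
eef_rot: [[0.836, -0.548, 0.0], [-0.548, -0.836, 0.0], [-0.0, -0.0, -1.0]]
contact_force: [-0.2, 0.2, -0.9]
width: 0.0154
gripper_force: 35.0
```

```bash
python3 st.py
```

```text
t 29.85 yaw -33.23 p [ 0.4435 -0.1958  0.198 ] F [-0.2   0.15 -0.95] M [ 0.404 -0.11   0.107] w 0.0154 g 35.0 e6 0.169
```

carry_out(rows=[1,0,0,0,0.01,1,0,0,0,0])

```text
clock: 30.1
tool_pos: [0.4436, -0.1956, 0.198]
eef_rot: [[0.831, -0.557, 0.0], [-0.557, -0.831, 0.001], [-0.0, -0.001, -1.0]]
contact_force: [1.3, 2.4, -1.0]
width: 0.0158
gripper_force: 35.0
```

```bash
python3 st.py 1
```

```text
t 30.10 yaw -33.82 p [ 0.4436 -0.1956  0.198 ] F [ 1.32  2.42 -1.04] M [ 0.781 -0.371  0.267] w 0.0158 g 35.0 e6 0.313
handle px shift -0.2 0.0 0.987 px per -5deg [1.4  1.49]
```

carry_out(rows=[1,0,0,0,-0.022,1,0,0,0,-0.022,1,0,0,0,-0.022,1,0,0,0,-0.022,1,0,0,0,-0.022,1,0,0,0,-0.022,1,0,0,0,-0.022,1,0,0,0,-0.022,1,0,0,0,-0.022,1,0,0,0,-0.022,1,0,0,0,-0.022,1,0,0,0,-0.022])

```text
clock: 31.65
tool_pos: [0.4435, -0.196, 0.198]
eef_rot: [[0.952, -0.307, -0.0], [-0.307, -0.952, 0.0], [-0.0, -0.0, -1.0]]
contact_force: [-0.4, -0.3, -0.9]
width: 0.0158
gripper_force: 35.0
```

carry_out(rows=[1,0,0,0,-0.022,1,0,0,0,-0.022,1,0,0,0,-0.022,1,0,0,0,-0.022,1,0,0,0,-0.022,1,0,0,0,-0.022,1,0,0,0,-0.022,1,0,0,0,-0.022,1,0,0,0,-0.022,1,0,0,0,-0.01,1,0,0,0,0])

```text
clock: 33.02
tool_pos: [0.4435, -0.1961, 0.198]
eef_rot: [[0.995, -0.096, 0.0], [-0.096, -0.995, -0.0], [0.0, 0.0, -1.0]]
contact_force: [0.3, -0.9, -0.7]
width: 0.0158
gripper_force: 35.0
```

```bash
python3 st.py
```

```text
t 33.02 yaw -5.50 p [ 0.4435 -0.1961  0.198 ] F [ 0.26 -0.88 -0.75] M [0.102 0.002 0.012] w 0.0158 g 35.0 e6 -0.066
```

carry_out(rows=[1,0,0,0,-0.015,1,0,0,0,0])

```text
clock: 33.28
tool_pos: [0.4435, -0.196, 0.1981]
eef_rot: [[0.997, -0.08, 0.0], [-0.08, -0.997, -0.0], [0.0, 0.0, -1.0]]
contact_force: [0.1, 0.3, -0.9]
width: 0.0158
gripper_force: 35.0
```

```bash
python3 st.py
```

```text
t 33.27 yaw -4.59 p [ 0.4435 -0.196   0.1981] F [ 0.15  0.31 -0.92] M [ 0.055  0.028 -0.034] w 0.0158 g 35.0 e6 -0.086
```

carry_out(rows=[1,0,0,0,-0.012,1,0,0,0,0])

```text
clock: 33.52
tool_pos: [0.4435, -0.196, 0.198]
eef_rot: [[0.998, -0.068, -0.0], [-0.068, -0.998, 0.0], [-0.0, -0.0, -1.0]]
contact_force: [0.1, -0.4, -1.7]
width: 0.0161
gripper_force: 35.0
```

```bash
python3 st.py
```

```text
t 33.52 yaw -3.87 p [ 0.4435 -0.196   0.198 ] F [ 0.07 -0.38 -1.73] M [ 0.033  0.032 -0.028] w 0.0161 g 35.0 e6 -0.069
```

carry_out(rows=[1,0,0,0,-0.01,1,0,0,0,0])

```text
clock: 33.78
tool_pos: [0.4435, -0.196, 0.198]
eef_rot: [[0.998, -0.057, -0.0], [-0.057, -0.998, 0.0], [-0.0, -0.0, -1.0]]
contact_force: [0.4, 0.2, -1.7]
width: 0.0157
gripper_force: 35.0
```

```bash
python3 st.py
```

```text
t 33.77 yaw -3.27 p [ 0.4435 -0.196   0.198 ] F [ 0.38  0.23 -1.67] M [0.074 0.016 0.012] w 0.0157 g 35.0 e6 -0.058
```

carry_out(rows=[1,0,0,0,-0.015,1,0,0,0,0])

```text
clock: 34.02
tool_pos: [0.4435, -0.196, 0.198]
eef_rot: [[0.999, -0.041, -0.0], [-0.041, -0.999, 0.0], [-0.0, -0.0, -1.0]]
contact_force: [0.6, 0.5, -1.8]
width: 0.0161
gripper_force: 35.0
```

```bash
python3 st.py
```

```text
t 34.02 yaw -2.36 p [ 0.4435 -0.196   0.198 ] F [ 0.64  0.55 -1.83] M [0.002 0.051 0.053] w 0.0161 g 35.0 e6 -0.087
```

carry_out(rows=[1,0,0,0,-0.012,1,0,0,0,0])

```text
clock: 34.28
tool_pos: [0.4435, -0.196, 0.198]
eef_rot: [[1.0, -0.029, -0.0], [-0.029, -1.0, 0.0], [-0.0, -0.0, -1.0]]
contact_force: [0.1, -0.5, -0.8]
width: 0.0159
gripper_force: 35.0
```

```bash
python3 st.py
```

```text
t 34.27 yaw -1.65 p [ 0.4435 -0.196   0.198 ] F [ 0.12 -0.54 -0.81] M [ 0.056  0.035 -0.011] w 0.0159 g 35.0 e6 -0.070
```

carry_out(rows=[1,0,0,0,-0.01,1,0,0,0,0])

```text
clock: 34.52
tool_pos: [0.4435, -0.196, 0.1981]
eef_rot: [[1.0, -0.018, 0.0], [-0.018, -1.0, -0.0], [0.0, 0.0, -1.0]]
contact_force: [0.3, 0.3, -1.0]
width: 0.0157
gripper_force: 35.0
```

```bash
python3 st.py
```

```text
t 34.52 yaw -1.05 p [ 0.4435 -0.196   0.1981] F [ 0.25  0.3  -1.03] M [ 0.035  0.037 -0.046] w 0.0157 g 35.0 e6 -0.058
```

carry_out(rows=[1,0,0,0,-0.01,1,0,0,0,0])

```text
clock: 34.78
tool_pos: [0.4435, -0.196, 0.198]
eef_rot: [[1.0, -0.008, -0.0], [-0.008, -1.0, 0.0], [-0.0, -0.0, -1.0]]
contact_force: [0.1, -0.0, -0.9]
width: 0.0159
gripper_force: 35.0
```

```bash
python3 st.py
```

```text
t 34.77 yaw -0.45 p [ 0.4435 -0.196   0.198 ] F [ 0.13 -0.02 -0.88] M [-0.033  0.029  0.037] w 0.0159 g 35.0 e6 -0.058
```

carry_out(rows=[1,0,0,0,-0.012,1,0,0,0,0])

```text
clock: 35.02
tool_pos: [0.4435, -0.196, 0.198]
eef_rot: [[1.0, 0.005, -0.0], [0.005, -1.0, -0.0], [-0.0, 0.0, -1.0]]
contact_force: [0.7, -0.4, -2.0]
width: 0.0154
gripper_force: 35.0
```

```bash
python3 st.py
```

```text
t 35.02 yaw 0.27 p [ 0.4435 -0.196   0.198 ] F [ 0.68 -0.44 -1.96] M [-0.034  0.046  0.026] w 0.0154 g 35.0 e6 -0.070
```

carry_out(rows=[1,0,0,0,-0.012,1,0,0,0,0])

```text
clock: 35.28
tool_pos: [0.4435, -0.196, 0.198]
eef_rot: [[1.0, 0.017, -0.0], [0.017, -1.0, 0.0], [-0.0, -0.0, -1.0]]
contact_force: [0.3, -0.9, -0.6]
width: 0.0155
gripper_force: 35.0
```

```bash
python3 st.py
```

```text
t 35.27 yaw 0.98 p [ 0.4435 -0.196   0.198 ] F [ 0.3  -0.88 -0.62] M [0.075 0.056 0.014] w 0.0155 g 35.0 e6 -0.070
```

carry_out(rows=[1,0,0,0,-0.012,1,0,0,0,0])

```text
clock: 35.52
tool_pos: [0.4435, -0.196, 0.198]
eef_rot: [[1.0, 0.03, -0.0], [0.03, -1.0, 0.0], [-0.0, -0.0, -1.0]]
contact_force: [0.1, 0.2, -1.0]
width: 0.0156
gripper_force: 35.0
```

```bash
python3 st.py
```

```text
t 35.52 yaw 1.71 p [ 0.4435 -0.196   0.198 ] F [ 0.13  0.22 -1.02] M [ 0.044 -0.015 -0.034] w 0.0156 g 35.0 e6 -0.070
```

carry_out(rows=[1,0,0,0,-0.012,1,0,0,0,0])

```text
clock: 35.78
tool_pos: [0.4435, -0.196, 0.198]
eef_rot: [[0.999, 0.042, -0.0], [0.042, -0.999, 0.0], [-0.0, -0.0, -1.0]]
contact_force: [0.0, -0.1, -1.0]
width: 0.0156
gripper_force: 35.0
```

```bash
python3 st.py 1
```

```text
t 35.77 yaw 2.43 p [ 0.4435 -0.196   0.198 ] F [ 0.02 -0.14 -0.98] M [0.021 0.063 0.014] w 0.0156 g 35.0 e6 -0.070
handle px shift -0.3 0.0 0.984 px per -5deg [1.4  1.49]
```

carry_out(rows=[1,0,0,0,-0.015,1,0,0,0,0])

```text
clock: 36.08
tool_pos: [0.4435, -0.196, 0.1981]
eef_rot: [[0.998, 0.058, 0.0], [0.058, -0.998, 0.0], [0.0, -0.0, -1.0]]
contact_force: [0.6, -0.4, -1.6]
width: 0.0159
gripper_force: 35.0
```

```bash
python3 st.py
```

```text
t 36.08 yaw 3.33 p [ 0.4435 -0.196   0.1981] F [ 0.63 -0.42 -1.59] M [0.019 0.037 0.03 ] w 0.0159 g 35.0 e6 -0.087
```

carry_out(rows=[1,0,0,0,-0.015,1,0,0,0,0])

```text
clock: 36.33
tool_pos: [0.4435, -0.196, 0.198]
eef_rot: [[0.997, 0.074, -0.0], [0.074, -0.997, 0.0], [-0.0, -0.0, -1.0]]
contact_force: [-0.3, -0.7, -1.6]
width: 0.0156
gripper_force: 35.0
```

```bash
python3 st.py
```

```text
t 36.33 yaw 4.23 p [ 0.4435 -0.196   0.198 ] F [-0.29 -0.65 -1.6 ] M [ 0.029  0.035 -0.02 ] w 0.0156 g 35.0 e6 -0.087
```

carry_out(rows=[1,0,0,0,-0.015,1,0,0,0,0])

```text
clock: 36.58
tool_pos: [0.4435, -0.196, 0.198]
eef_rot: [[0.996, 0.089, -0.0], [0.089, -0.996, -0.0], [-0.0, 0.0, -1.0]]
contact_force: [0.5, 0.6, -0.7]
width: 0.0156
gripper_force: 35.0
```

```bash
python3 st.py
```

```text
t 36.58 yaw 5.13 p [ 0.4435 -0.196   0.198 ] F [ 0.48  0.59 -0.68] M [-0.014 -0.01   0.037] w 0.0156 g 35.0 e6 -0.087
```

carry_out(rows=[1,0,0,0,-0.015,1,0,0,0,0])

```text
clock: 36.83
tool_pos: [0.4435, -0.196, 0.198]
eef_rot: [[0.994, 0.105, 0.0], [0.105, -0.994, 0.0], [0.0, -0.0, -1.0]]
contact_force: [0.0, -0.1, -0.4]
width: 0.0157
gripper_force: 35.0
```

```bash
python3 st.py
```

```text
t 36.83 yaw 6.03 p [ 0.4435 -0.196   0.198 ] F [ 0.02 -0.14 -0.38] M [ 0.011  0.001 -0.02 ] w 0.0157 g 35.0 e6 -0.087
```

It's free (past 0.3 rad with no torque). I'll open toward the stop, at yaw about 46°.

carry_out(rows=[1,0,0,0,-0.022,1,0,0,0,-0.022,1,0,0,0,-0.022,1,0,0,0,-0.022])

```text
clock: 37.33
tool_pos: [0.4435, -0.196, 0.198]
eef_rot: [[0.98, 0.197, -0.0], [0.197, -0.98, 0.0], [-0.0, -0.0, -1.0]]
contact_force: [0.1, 0.3, -0.5]
width: 0.016
gripper_force: 35.0
```

```bash
python3 st.py
```

```text
t 37.33 yaw 11.39 p [ 0.4435 -0.196   0.198 ] F [ 0.14  0.28 -0.52] M [0.038 0.017 0.048] w 0.0160 g 35.0 e6 0.244
```

carry_out(rows=[1,0,0,0,-0.025,1,0,0,0,-0.025,1,0,0,0,-0.025,1,0,0,0,-0.025,1,0,0,0,-0.025,1,0,0,0,-0.025,1,0,0,0,-0.025,1,0,0,0,-0.025,1,0,0,0,-0.025,1,0,0,0,-0.025])

```text
clock: 38.58
tool_pos: [0.4435, -0.196, 0.198]
eef_rot: [[0.896, 0.445, 0.0], [0.445, -0.896, 0.0], [0.0, 0.0, -1.0]]
contact_force: [-0.7, 0.5, -1.6]
width: 0.0158
gripper_force: 35.0
```

```bash
python3 st.py 1
```

```text
t 38.58 yaw 26.40 p [ 0.4435 -0.196   0.198 ] F [-0.7   0.48 -1.62] M [ 0.013 -0.013 -0.   ] w 0.0158 g 35.0 e6 0.278
handle px shift -0.3 0.0 0.985 px per -5deg [1.4  1.49]
```

carry_out(rows=[1,0,0,0,-0.025,1,0,0,0,-0.025,1,0,0,0,-0.025,1,0,0,0,-0.025,1,0,0,0,-0.025,1,0,0,0,-0.025,1,0,0,0,-0.025,1,0,0,0,-0.025,1,0,0,0,-0.025])

```text
clock: 39.75
tool_pos: [0.4435, -0.196, 0.1981]
eef_rot: [[0.767, 0.641, 0.0], [0.641, -0.767, -0.0], [0.0, 0.0, -1.0]]
contact_force: [-0.8, -0.5, -0.8]
width: 0.0158
gripper_force: 35.0
```

```bash
python3 st.py 1
```

```text
t 39.75 yaw 39.89 p [ 0.4435 -0.196   0.1981] F [-0.85 -0.51 -0.82] M [-0.021 -0.057 -0.008] w 0.0158 g 35.0 e6 0.278
handle px shift -0.3 0.0 0.985 px per -5deg [1.4  1.49]
```

Angle is about 54°. I'll feel for the stop in small steps.

carry_out(rows=[1,0,0,0,-0.02,1,0,0,0,-0.02,1,0,0,0,-0.02,1,0,0,0,0])

```text
clock: 40.3
tool_pos: [0.4436, -0.1961, 0.1981]
eef_rot: [[0.727, 0.687, 0.0], [0.687, -0.727, -0.0], [0.0, 0.0, -1.0]]
contact_force: [1.9, -1.2, -0.8]
width: 0.0157
gripper_force: 35.0
```

```bash
python3 st.py
```

```text
t 40.30 yaw 43.40 p [ 0.4436 -0.1961  0.1981] F [ 1.94 -1.17 -0.79] M [-0.165 -0.299 -0.308] w 0.0157 g 35.0 e6 -0.351
```

carry_out(rows=[1,0,0,0,-0.015,1,0,0,0,0])

```text
clock: 40.55
tool_pos: [0.4435, -0.196, 0.1981]
eef_rot: [[0.716, 0.698, 0.0], [0.698, -0.716, -0.0], [0.0, 0.0, -1.0]]
contact_force: [1.1, -0.6, -1.4]
width: 0.0156
gripper_force: 35.0
```

```bash
python3 st.py
```

```text
t 40.55 yaw 44.31 p [ 0.4435 -0.196   0.1981] F [ 1.15 -0.64 -1.39] M [-0.178 -0.262 -0.273] w 0.0156 g 35.0 e6 -0.334
```

carry_out(rows=[1,0,0,0,-0.015,1,0,0,0,0])

```text
clock: 40.8
tool_pos: [0.4435, -0.196, 0.1981]
eef_rot: [[0.705, 0.71, -0.0], [0.71, -0.705, 0.0], [-0.0, -0.0, -1.0]]
contact_force: [0.7, -0.7, -1.2]
width: 0.0161
gripper_force: 35.0
```

```bash
python3 st.py
```

```text
t 40.80 yaw 45.21 p [ 0.4435 -0.196   0.1981] F [ 0.75 -0.66 -1.17] M [-0.167 -0.106 -0.298] w 0.0161 g 35.0 e6 -0.347
```

carry_out(rows=[1,0,0,0,-0.012,1,0,0,0,0])

```text
clock: 41.05
tool_pos: [0.4435, -0.196, 0.198]
eef_rot: [[0.696, 0.719, -0.0], [0.719, -0.696, 0.0], [-0.0, -0.0, -1.0]]
contact_force: [0.9, 0.6, -0.9]
width: 0.0159
gripper_force: 35.0
```

```bash
python3 st.py 1
```

```text
t 41.05 yaw 45.93 p [ 0.4435 -0.196   0.198 ] F [ 0.91  0.57 -0.86] M [-0.14  -0.057 -0.258] w 0.0159 g 35.0 e6 -0.349
handle px shift -0.4 -0.1 0.976 px per -5deg [1.4  1.49]
```

At the stop. I'll ease off the torque and lift.

carry_out(rows=[1,0,0,0,0.03,1,0,0,0,0])

```text
clock: 41.35
tool_pos: [0.4434, -0.1959, 0.198]
eef_rot: [[0.718, 0.696, -0.0], [0.696, -0.718, 0.0], [-0.0, -0.0, -1.0]]
contact_force: [-0.4, -0.3, -1.5]
width: 0.0157
gripper_force: 35.0
```

```bash
python3 st.py
```

```text
t 41.35 yaw 44.10 p [ 0.4434 -0.1959  0.198 ] F [-0.36 -0.32 -1.46] M [-0.037 -0.119 -0.027] w 0.0157 g 35.0 e6 0.165
```

carry_out(rows=[1,0,0,-0.06,0,1,0,0,-0.06,0,1,0,0,0,0])

```text
clock: 41.72
tool_pos: [0.4437, -0.1961, 0.2045]
eef_rot: [[0.718, 0.696, 0.0], [0.696, -0.718, -0.0], [0.0, 0.0, -1.0]]
contact_force: [-0.0, -0.4, -2.7]
width: 0.0158
gripper_force: 35.0
```

```bash
python3 st.py 1
```

```text
t 41.73 yaw 44.12 p [ 0.4437 -0.1961  0.2045] F [-0.03 -0.36 -2.66] M [-0.038 -0.017  0.024] w 0.0158 g 35.0 e6 -0.001
handle px shift -0.4 -0.1 0.976 px per -5deg [1.4  1.49]
```

carry_out(rows=[1,0,0,-0.12,0,1,0,0,-0.2,0,1,0,0,-0.2,0,1,0,0,0,0])

```text
clock: 42.28
tool_pos: [0.4443, -0.1965, 0.2316]
eef_rot: [[0.718, 0.696, 0.002], [0.696, -0.718, -0.001], [0.001, 0.003, -1.0]]
contact_force: [0.3, -0.1, -1.2]
width: 0.0155
gripper_force: 35.0
```

```bash
python3 st.py 1
```

```text
t 42.27 yaw 44.12 p [ 0.4443 -0.1965  0.2316] F [ 0.26 -0.07 -1.19] M [-0.037 -0.063  0.025] w 0.0155 g 35.0 e6 -0.000
handle px shift -0.4 0.0 0.975 px per -5deg [1.4  1.49]
```

carry_out(rows=[1,0,0,-0.3,0,1,0,0,-0.3,0,1,0,0,-0.3,0,1,0,0,0,0])

```text
clock: 42.82
tool_pos: [0.4444, -0.1966, 0.2772]
eef_rot: [[0.718, 0.696, 0.003], [0.696, -0.718, -0.002], [0.001, 0.004, -1.0]]
contact_force: [0.6, 0.1, -2.1]
width: 0.0158
gripper_force: 35.0
```

```bash
python3 st.py 1
```

```text
t 42.83 yaw 44.12 p [ 0.4444 -0.1966  0.2772] F [ 0.64  0.13 -2.1 ] M [-0.002 -0.035  0.042] w 0.0158 g 35.0 e6 -0.000
handle px shift -0.4 0.0 0.975 px per -5deg [1.4  1.49]
```

Out cleanly. Moving over the coaster.

carry_out(rows=[1,0.3,-0.22,0,0,1,0.57,-0.43,0,0,1,0.57,-0.43,0,0,1,0.57,-0.43,0,0,1,0.57,-0.43,0,0,1,0.57,-0.43,0,0,1,0.57,-0.43,0,0,1,0.57,-0.43,0,0,1,0.57,-0.43,0,0,1,0.4,-0.3,0,0,1,0.2,-0.15,0,0,1,0,0,0,0])

```text
clock: 44.38
tool_pos: [0.4959, 0.1423, 0.2745]
eef_rot: [[0.717, 0.697, -0.001], [0.697, -0.717, -0.0], [-0.001, -0.001, -1.0]]
contact_force: [-0.4, 0.3, 0.1]
width: 0.0154
gripper_force: 35.0
```

carry_out(rows=[1,0,0,0.6,0,1,0,0,0.8,0,1,0,0,0.8,0,1,0,0,0.7,0,1,0,0,0.5,0,1,0,0,0.2,0,1,0,0,0,0])

```text
clock: 45.25
tool_pos: [0.4962, 0.141, 0.0948]
eef_rot: [[0.718, 0.696, -0.001], [0.696, -0.718, -0.0], [-0.001, -0.0, -1.0]]
contact_force: [0.0, -0.5, -0.3]
width: 0.0157
gripper_force: 35.0
```

```bash
python3 st.py
python3 - <<'E'
from h import *
d=manip.read_camera('scene');a=np.array(d['pixels']);u,v=np.int32(proj(d,[[.497,.142,.03]])[0])
o=cv2.resize(a[v-60:v+40,u-70:u+60],(780,600),interpolation=cv2.INTER_CUBIC)
t=np.radians(np.arange(0,360,10))
s=manip.get_state();p=s['tool_pos']
for c,r,z,col in(((.497,.142),.0425,.008,(255,0,0)),(p[:2],.036,p[2]-.044+.026,(0,255,0))):
    q=(proj(d,np.c_[c[0]+r*np.cos(t),c[1]+r*np.sin(t),0*t+z])-[u-70,v-60])*6+2.5
    for x in q: cv2.circle(o,tuple(int(k) for k in x),1,col,-1)
cv2.imwrite('pics/place.png',o)
E
```

```text
t 45.25 yaw 44.07 p [0.4962 0.141  0.0948] F [ 0.05 -0.46 -0.29] M [-0.059 -0.023  0.028] w 0.0157 g 35.0 e6 -0.002
```

View pics/place.png

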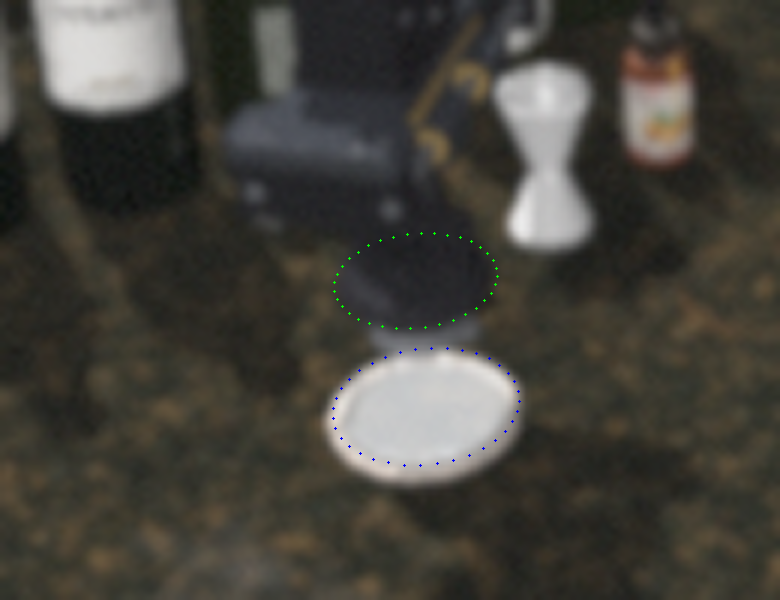

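The stopper hangs upright just above the coaster. The coaster's outline, about (325..523, 345..488), matches my estimate. Lowering it.

carry_out(rows=[1,0,0,0.3,0,1,0,0,0.3,0,1,0,0,0.12,0,1,0,0,0.06,0,1,0,0,0,0])

```text
clock: 45.92
tool_pos: [0.4964, 0.1416, 0.0559]
eef_rot: [[0.718, 0.696, -0.0], [0.696, -0.718, -0.0], [-0.0, -0.0, -1.0]]
contact_force: [-0.2, 0.5, -0.8]
width: 0.0154
gripper_force: 35.0
```

```bash
python3 st.py
```

```text
t 45.92 yaw 44.12 p [0.4964 0.1416 0.0559] F [-0.22  0.46 -0.76] M [-0.033 -0.02   0.011] w 0.0154 g 35.0 e6 0.000
```

carry_out(rows=[1,0,0,0.03,0,1,0,0,0,0])

```text
clock: 46.18
tool_pos: [0.4967, 0.1416, 0.0548]
eef_rot: [[0.718, 0.696, 0.0], [0.696, -0.718, 0.0], [0.0, 0.0, -1.0]]
contact_force: [-0.6, 0.5, -1.0]
width: 0.0159
gripper_force: 35.0
```

```bash
python3 st.py
```

```text
t 46.17 yaw 44.12 p [0.4967 0.1416 0.0548] F [-0.59  0.54 -1.04] M [-0.016  0.049  0.008] w 0.0159 g 35.0 e6 0.000
```

carry_out(rows=[1,0,0,0.03,0,1,0,0,0,0])

```text
clock: 46.42
tool_pos: [0.4964, 0.1415, 0.053]
eef_rot: [[0.718, 0.696, -0.0], [0.696, -0.718, 0.0], [-0.0, -0.0, -1.0]]
contact_force: [-0.0, 0.0, -0.8]
width: 0.0158
gripper_force: 35.0
```

```bash
python3 st.py
```

```text
t 46.42 yaw 44.12 p [0.4964 0.1415 0.053 ] F [-0.02  0.03 -0.84] M [-0.075 -0.02   0.017] w 0.0158 g 35.0 e6 0.000
```

carry_out(rows=[1,0,0,0.025,0,1,0,0,0,0])

```text
clock: 46.68
tool_pos: [0.4967, 0.1416, 0.0521]
eef_rot: [[0.718, 0.696, 0.0], [0.696, -0.718, 0.0], [0.0, 0.0, -1.0]]
contact_force: [0.1, -0.0, 2.4]
width: 0.0159
gripper_force: 35.0
```

```bash
python3 st.py
```

```text
t 46.67 yaw 44.12 p [0.4967 0.1416 0.0521] F [ 0.09 -0.04  2.45] M [-0.043  0.191  0.037] w 0.0159 g 35.0 e6 0.013
```

Contact. Releasing and going up.

carry_out(rows=[-0.4,0,0,0,0,-0.4,0,0,0,0,-0.4,0,0,0,0,-0.4,0,0,0,0,-0.4,0,0,-0.1,0,-0.4,0,0,-0.3,0,-0.4,0,0,-0.6,0,-0.4,0,0,-0.8,0,-0.4,0,0,-0.8,0,-0.4,0,0,-0.8,0,-0.4,0,0,0,0])

```text
clock: 48.05
tool_pos: [0.4992, 0.142, 0.2274]
eef_rot: [[0.718, 0.696, 0.009], [0.696, -0.718, 0.001], [0.007, 0.006, -1.0]]
contact_force: [0.4, 0.2, 0.9]
width: 0.0608
gripper_force: 0.0
```

```bash
python3 st.py 1
python3 - <<'E'
from h import *
o=[]
d=manip.read_camera('scene');a=np.array(d['pixels']);u,v=np.int32(proj(d,[[.497,.142,.03]])[0])
o.append(cv2.resize(a[v-50:v+50,u-70:u+60],(520,400),interpolation=cv2.INTER_CUBIC))
d=manip.read_camera('top');a=np.array(d['pixels']);u,v=np.int32(proj(d,[[.497,.142,.03]])[0])
o.append(cv2.resize(a[v-35:v+35,u-24:u+24],(274,400),interpolation=cv2.INTER_CUBIC))
cv2.imwrite('pics/end.png',np.hstack(o))
E
```

```text
t 48.05 yaw 44.12 p [0.4992 0.142  0.2274] F [0.35 0.2  0.86] M [-0.063 -0.048  0.028] w 0.0608 g 0.0 e6 -0.002
handle px shift -4.0 -2.3 0.267 px per -5deg [1.4  1.49]
```

View pics/end.png

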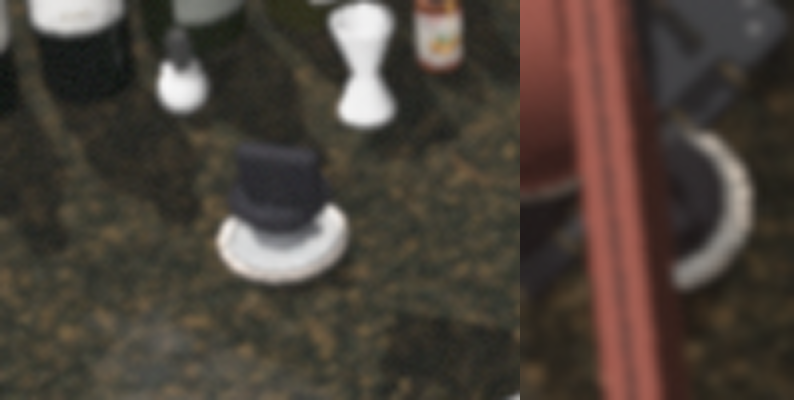

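The stopper stands upright at about (280,190) on the coaster, centred at about (283,240), with the gripper clear. Handing in.

```bash
python3 -c "
from workcell import manip
print(manip.hand_in())"
```

```text
the job is handed in; nothing more can be done
None
```

I rocked the stopper free, turned it to its stop, lifted it out and stood it upright on the lone coaster. I handed in at about 48 s; no verdict was returned, and the camera showed only slight jug movement (about 1.5°).

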